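# Refit the polariser cells of a fluorescence reader and close its cover panel

### The job

Wind the reader's handwheel clockwise through two full turns, up to its stop, to draw back the shutter over the sockets, then fit every loose polariser cell standing on the bench into a socket in the bay, turning each until its oblong foot drops fully home. Take the cover panel, hook its lip under the ledge at the front of the bay with the panel's far edge still raised, and swing the far edge down until the panel lies flush; only then press the start button. Do not disturb the other things on the bench.

Things in the scene. Friction and masses are not known exactly. Their poses are not given: they have to be found in the camera images.
- cell1_mid (a point): polariser cell, 54 mm tall, 0.12 kg: oblong aluminium foot 40 x 28 x 12 mm tall (the key), on it a round flange 52 mm across, 10 mm thick, on top an upright black fin 38 mm long, 12 thick, 32 tall. Point: its centre, 27 mm above its underside, 5 mm above the flange's top. z up, x along the long side of foot and fin, y across the fin (pinch there). Same after a half turn
- cell2_mid (a point): centre of a second cell, like cell1 in all. Two or three of the three cells are present, anywhere on the bench, standing on their feet (None if absent)
- cell3_mid (a point): centre of a third cell, like cell1 in all
- seat1: keyed socket in the reader's bay: aluminium rectangular collar, opening 44 x 32 mm, outside 54 x 42, 14 mm deep. Origin: centre of the opening, level with the collar's top, 24 mm above the bench; z up, x along the long side. A cell in line drops 12 mm till its flange rests on the collar (cell centre 15 mm above this origin); out of line it stays up (27 mm)
- seat2: the middle socket, like seat1. The three stand in a row across the bay, 56 mm apart, the outer two turned 0.5 rad one way and the other against this one. Any cell fits any socket
- seat3: the third socket, like seat1
- reader: the reader: a fixed grey wedge-shaped instrument, 228 mm wide (y), 310 mm deep (x -116 to 194 mm), yaw varies. Origin on the bench below the bay frame's origin. z up, x away from its front. Front deck (x to -26) 60 mm high, rear deck (x from 138 mm) 106 mm high. The bay between has a level floor 10 mm above the bench; sockets at x = 64 mm
- bay: frame of the cover's closed plane. Origin: middle of the ledge's top edge where the opening begins, 70 mm above the bench. x up the slope away from the front (15 degrees, 0.262 rad above level), y across, z out of the plane. Ledge: 5 mm thick strip over x -28 to 0, top at z = 0; free space below it to x = -26, z = -45 mm
- bay_far (a point): middle of the opening's far edge, x = 138 mm in the bay frame, z = 0, same axes. The opening is 204 mm wide between side walls with tops at z = 0. The closed panel's plate rests on side rails (|y| 90 to 102, x 28 to 138 mm) with tops at z = -8 mm, so its outer face is at z = 0
- cover_grip (a point): centre of the cover's handle bar: 94 mm along y, 14 mm square, its flat sides raked 0.32 rad (top leans to +x); pinch across them at the middle. z out of the outer face, x from lip edge to far edge. Plate 130 (x) x 196 (y) x 8 mm, light blue, centred; outer face 36 mm below this point. 0.25 kg. Starts flat on the bench, handle up. When shut: at x 65 to 73, z 36 mm in the bay frame
- cover_lip (a point): middle of the tip of the panel's lip, same axes as the grip: 85 mm to -x and 46 mm below the bar's centre. The lip is a flat dark tongue, 4 mm thick, 110 mm wide, lying right under the plate and sticking out 20 mm past its -x edge; a 4 mm foot strip under the far end is flush with the edge. When shut the tip is at x -20 to -12, z -10 mm in the bay frame
- start_top (a point): centre of the top of the white start button, 28 mm across, on the reader's front deck, right of the middle; pressed straight down
- wheel_knob (a point): half-way up the handwheel's upright steel crank knob, 14 mm thick, 40 mm tall, spinning freely on a pin 32 mm from the wheel's axis; this point is 20 mm above the wheel's top. The wheel is a dark disc 84 mm across lying flat on the left of the front deck, its top 74 mm above the bench
- wheel_axis (a point): point on the handwheel's vertical axis, level with wheel_knob
- wheel (a joint): turn of the handwheel in rad, growing clockwise seen from above: 0 at the start, stop at 12.566; stays where left, light friction (under 4 N at the knob). It counts as fully turned past 12.2. It drives a steel shutter plate 3 mm above the socket tops, which hides the sockets at 0 and is drawn back 80 mm under the rear deck at 12.566
- start (a joint): travel of the start button in m: 0 up, 0.006 fully pressed (5 N, springs back); it counts past 0.004
Not all that is in view belongs to the job. What is shaped like the part that bears cell1_mid but green or yellow is not meant. There is more than one size of the part that bears cover_grip; the job needs the larger.

How it is judged:
By the outcome, as a careful person would: the job done as asked, in the order asked, and still so for the second after the job is handed in, with the robot touching nothing.
Of cell1, cell2, cell3 only 2 to 3 are there at a start; the rules pass over those that are not, and their reading is None.
At some moment in a run one of cell1, cell2, cell3, cover may be knocked a few centimetres aside while the robot is not near it.
Once in a run the grip may slacken for a moment while it holds something.
It also fails if it takes over 210 s, if anything falls off the work surface, if the arm or the gripper's body presses on something with over 40 N, if the wrist force passes 120 N, or if a joint passes its speed limit or range.

### The arm

A 6-joint arm with a two-finger parallel gripper is mounted at the origin on the work surface. World frame = base frame: x ahead of the robot, y to its left, z up, the work surface at z = 0. Lengths are in mm, angles in rad, forces in N, time in s.
With the tool pointing down it reaches from about 250 to 775 mm from the base axis. Payload 4 kg.
Tool frame: the origin (TCP) lies midway between the tips of the shut fingers; the grasp point (between the pads) lies 19 mm behind it; y points along the fingers, x is the direction in which the jaws open and shut, and the axes are right-handed (so a half turn about y gives the same grasp; the last joint's range is limited). The gripper opens to 94 mm and grips with 3 to 60 N. Pads are 16 mm wide; open, the fingers measure 119 mm over their backs; the gripper's body (75 mm by 177 mm) begins 78 mm behind the grasp point.
Start: joints at [1.139, 0.087, 1.371, -0, 1.684, -0.103], TCP at [177.609, 520.553, 205.506] pointing down, gripper open.
Joint ranges: [-3.1, 3.1], [-0.76, 2.03], [0.27, 2.55], [-1.08, 4.22], [0.17, 2.65], [-2.57, 2.57]. Speed limits (rad/s): [2.79, 2.79, 3.14, 3.14, 3.14, 3.14].

### API

Orientations are given as [roll, pitch, yaw] about the fixed x, y, z axes, in that order (R = Rz(yaw) Ry(pitch) Rx(roll)).
In Python, from plant import arm gives the robot as it stands.
- The arm moves only by the tool servo_tool, never from a script. Its argument "deltas" is a list that holds one entry, the list of rows, each a list of 6 numbers: the shift along the tool's x, y, z in cm, then the turn, a rotation vector about the tool's x, y, z in degrees. A call has 1 to 12 rows; each row is the pose to reach, as a shift and turn from the pose commanded when the call began, along the tool's axes at that moment; what a row does not reach only later rows make up. A row lasts 1/12 s, in which the tool goes at most 41.7 mm and 7.16 degrees, less where a joint would pass 70% of its speed; a pose out of reach is approached as far as the arm can. A call with a gripper value outside its range is refused whole. "claw" is the opening, from 0 (shut) to 1 (fully open), set as the call begins (left out, the last holds). The fingers move at their own pace and stop on an object; "force" is the grip in N (left out, the last holds). Time passes only in rows, so rows that repeat a pose let the fingers close. It gives the time, the measured TCP pose, the force and the opening at its end, in the units of the state.
- arm.sense(): the state, without advancing time (a new reading comes with each control period).
- arm.grab_frame(name): name is "scene" or "top"; returns the picture (400x640x3 uint8, red, green, blue); there is no depth.
- arm.camera_model(name): a dict with "fx", "fy", "cx", "cy" (pixels), "extrinsics" (4x4, takes a point from world to camera coordinates). Camera axes: x right, y down, z forward; pixel columns grow to the right and rows downward; lengths in mm; the calibration is good to about 2 mm. A picture is of the moment at which its call begins. camera_model takes no time and is no camera call.
- arm.hand_in(): hands the job in, once; it reports no verdict.
The state is a dict: "time": time; "joints": joint angles; "qvel": joint speeds; "joint_efforts": joint torques, N m; "position": TCP position; "tcp_rot": TCP orientation; "wrist_force": force on the tool from outside, world axes, zero at the start; "ft_torque": the same for the moment, N m; "finger_gap": opening from 0.0 (shut) to 1.0 (fully open).
Only numpy, scipy, OpenCV 4.12 (cv2) and the standard library are available. Lean on these libraries where they do the work, as an engineer would, in place of code of your own. Each camera call takes 0.05 s, during which the arm holds its last target. There are 200 camera calls.

## Working session

There is one attempt and no reset: what is moved stays moved. The work goes in short steps, Python scripts to look and compute and a tool call to move; the robot and the scene stay as the last step left them, time stands still between calls to the robot, and variables do not carry over. Pictures are saved under pics/ and viewed, about 12 in all and at most 16, crops included, and the job is handed in when it is done.

Besides the shell and the picture viewer there is one more tool, called after "Request:" by a JSON object that holds its "api" and its "payload", one argument or row to a line. servo_tool: Moves the arm, as the interface text tells. Its arguments: {"type":"object","properties":{"deltas":{"type":"array"},"claw":{"type":"number"},"force":{"type":"number"}},"required":["deltas"]}

```bash
ls; mkdir -p pics; python3 - <<'E'
from plant import arm
import cv2,numpy as np
np.set_printoptions(precision=4,suppress=True)
s=arm.sense();print(s)
for n in("scene","top"):
    cv2.imwrite(f"pics/{n}0.png",arm.grab_frame(n)[:,:,::-1]);m=arm.camera_model(n);print(n,m)
E
```

```text
pics
{'time': 0.0, 'joints': array([ 1.1389,  0.0879,  1.3722,  0.    ,  1.6836, -0.1031]), 'qvel': array([ 0.0019,  0.0014, -0.0014, -0.0018, -0.0001, -0.0008]), 'joint_efforts': array([ -0.0008, -34.0205, -30.2415,   0.0716,   0.0335,  -0.0002]), 'position': array([177.3727, 520.0424, 204.3249]), 'tcp_rot': array([-1.5706,  0.0022,  1.242 ]), 'wrist_force': array([-0.1981, -0.4175,  0.0006]), 'ft_torque': array([-0.0167, -0.0348, -0.0146]), 'finger_gap': 1.0006519248347505}
scene {'fx': 482.54226901321306, 'fy': 482.54226901321306, 'cx': 318.40571553354323, 'cy': 200.31744879161434, 'extrinsics': array([[   0.5709,    0.8206,   -0.025 , -214.9085],
       [   0.4577,   -0.3434,   -0.8201, -187.5575],
       [  -0.6816,    0.4568,   -0.5716, 1721.7213],
       [   0.    ,    0.    ,    0.    ,    1.    ]])}
top {'fx': 376.8219560432253, 'fy': 376.8219560432253, 'cx': 319.03722414161456, 'cy': 199.81214544384068, 'extrinsics': array([[  -0.0216,   -0.9995,    0.0242,  -86.7531],
       [  -0.9967,    0.0197,   -0.0785,  475.1806],
       [   0.078 ,   -0.0258,   -0.9966, 1068.9777],
       [   0.    ,    0.    ,    0.    ,    1.    ]])}
```

```bash
python3 - <<'E'
import cv2
a=cv2.imread('pics/top0.png');cv2.imwrite('pics/top0b.png',cv2.resize(a,(800,500),interpolation=cv2.INTER_CUBIC))
a=cv2.imread('pics/scene0.png');cv2.imwrite('pics/scene0b.png',cv2.resize(a,(800,500),interpolation=cv2.INTER_CUBIC))
E
```

```text
(no output)
```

View pics/top0b.png

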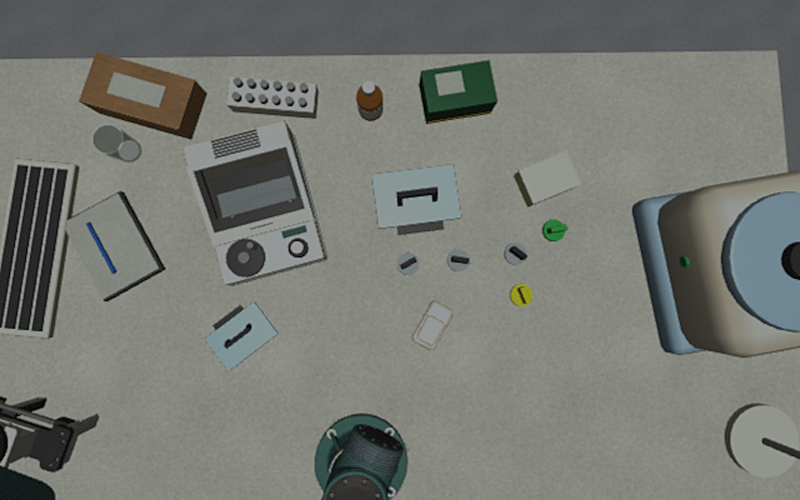

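View pics/scene0b.png

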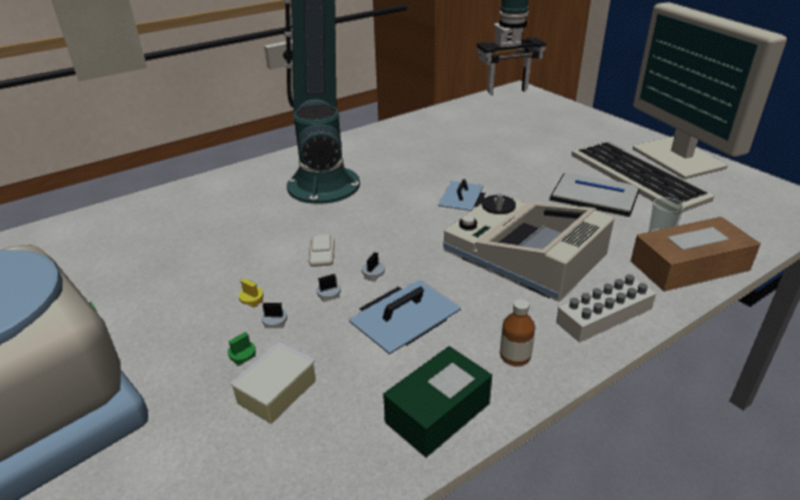

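The top view shows the reader at about (250,200), three grey cells at (408,263), (458,260) and (515,253), and the large cover at (417,195), all in 800 px coordinates. I'll enlarge these areas.

```bash
python3 - <<'E'
import cv2
a=cv2.imread('pics/top0.png')
def crop(x0,y0,w,h,k,n):
    c=cv2.resize(a[y0:y0+h,x0:x0+w],None,fx=k,fy=k,interpolation=cv2.INTER_CUBIC)
    c=cv2.convertScaleAbs(c,alpha=1.5)
    for i in range(0,w,20):
        cv2.line(c,(i*k,0),(i*k,6),(0,0,255));cv2.putText(c,str(x0+i),(i*k,18),0,.4,(0,0,255))
    for i in range(0,h,20):
        cv2.line(c,(0,i*k),(6,i*k),(0,0,255));cv2.putText(c,str(y0+i),(8,i*k+4),0,.4,(0,0,255))
    cv2.imwrite('pics/'+n,c)
crop(140,90,130,145,4,'c1.png'); crop(290,125,160,100,5,'c2.png')
E
```

```text
(no output)
```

View pics/c1.png

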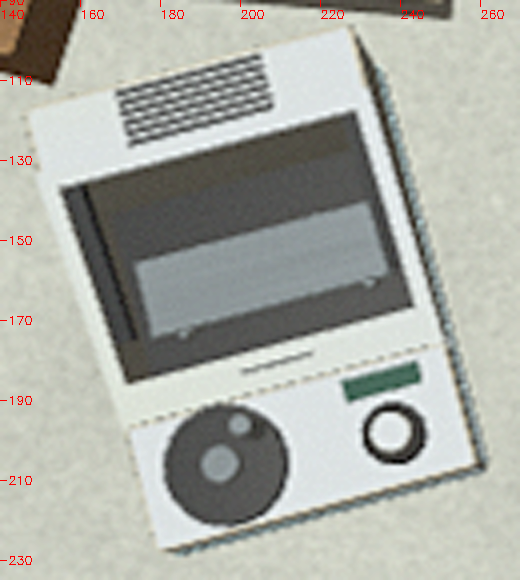

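View pics/c2.png

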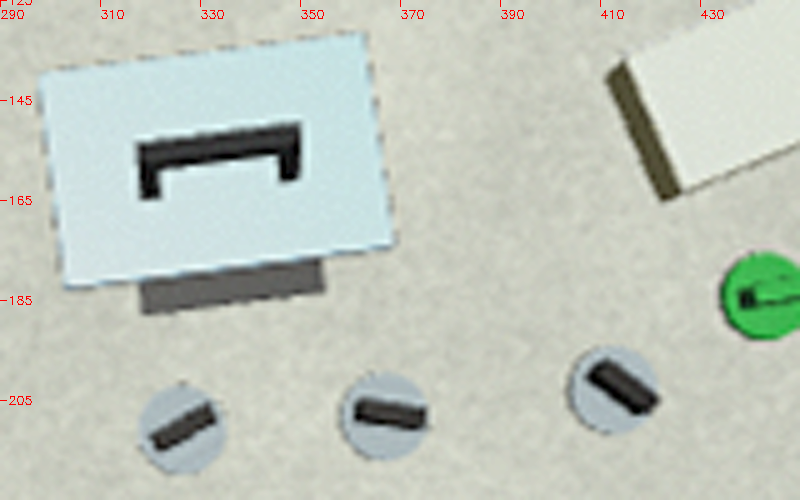

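Reader, wheel, button, cells and cover are all clear in the crops. I'll fit their poses and check them against the scene camera.

```bash
cat > h.py <<'E'
import numpy as np, cv2
from plant import arm
from scipy.spatial.transform import Rotation as Ro
np.set_printoptions(precision=3,suppress=True)
M={n:arm.camera_model(n) for n in("scene","top")}
def proj(n,P):
    m=M[n];P=np.atleast_2d(P);c=P@m['extrinsics'][:3,:3].T+m['extrinsics'][:3,3]
    return np.c_[m['fx']*c[:,0]/c[:,2]+m['cx'],m['fy']*c[:,1]/c[:,2]+m['cy']]
def unproj(n,uv,z):
    m=M[n];E=m['extrinsics'];R=E[:3,:3];o=-R.T@E[:3,3]
    d=R.T@np.array([(uv[0]-m['cx'])/m['fx'],(uv[1]-m['cy'])/m['fy'],1]);return o+d*(z-o[2])/d[2]
def grab(n,f): 
    a=arm.grab_frame(n)[:,:,::-1].copy();cv2.imwrite('pics/'+f,a);return a
def crop(a,x0,y0,w,h,k,f,g=1.5):
    c=cv2.convertScaleAbs(cv2.resize(a[y0:y0+h,x0:x0+w],None,fx=k,fy=k,interpolation=cv2.INTER_CUBIC),alpha=g)
    for i in range(0,w,20): cv2.putText(c,str(x0+i),(i*k,12),0,.4,(0,0,255));cv2.line(c,(i*k,0),(i*k,5),(0,0,255))
    for i in range(0,h,20): cv2.putText(c,str(y0+i),(6,i*k+4),0,.4,(0,0,255));cv2.line(c,(0,i*k),(5,i*k),(0,0,255))
    cv2.imwrite('pics/'+f,c)
def T2(p,q): # planar pose p=(x,y,yaw), local pts q
    q=np.atleast_2d(np.asarray(q,float));c,s=np.cos(p[2]),np.sin(p[2])
    return np.c_[p[0]+c*q[:,0]-s*q[:,1],p[1]+s*q[:,0]+c*q[:,1],q[:,2]]
def go(pos,rot=None):
    """delta from current measured pose: cm and deg, tool axes"""
    s=arm.sense();R=Ro.from_euler('xyz',s['tcp_rot'])
    d=R.inv().apply(np.array(pos)-s['position'])/10
    r=np.zeros(3) if rot is None else (R.inv()*rot).as_rotvec(degrees=True)
    return np.r_[d,r]
def down(yaw): return Ro.from_euler('xyz',[-np.pi/2,0,yaw])
E
python3 - <<'E'
from h import *
from scipy.optimize import least_squares
# reader local pts
L=np.array([[-116,114,60],[-116,-114,60],[194,114,106],[194,-114,106],[0,102,70],[0,-102,70],[133.3,102,105.7],[133.3,-102,105.7]])
px=np.array([[181.2,227],[260.7,207],[147,118],[228,97],[171.7,185.7],[243.2,166.5],[155.5,136.7],[229.2,118]])
f=lambda p:(proj('top',T2(p,L))-px).ravel()
r=least_squares(f,[400,250,0.2],loss='soft_l1');print('reader',r.x);print(f(r.x).reshape(-1,2))
p=r.x;np.save('reader.npy',p)
print('scene',proj('scene',T2(p,L)))
def loc(P): 
    c,s=np.cos(p[2]),np.sin(p[2]);d=P[:2]-p[:2];return np.array([c*d[0]+s*d[1],-s*d[0]+c*d[1]])
for n,uv,z in[('wheel',(196.7,206),74),('knobtop',(200,196),114),('hub',(195,206),84),('button',(238.5,198),70)]:
    P=unproj('top',uv,z);print(n,P,loc(P))
for u,a,b in[((182,430),(152,443),(215,410)),((384,417),(355,410),(427,417)),((613,390),(590,368),(655,405))]:
    q=lambda c:np.array([290+c[0]/5,125+c[1]/5])
    C=unproj('top',q(u),22);A=unproj('top',q(a),54);B=unproj('top',q(b),54)
    print('cell',C,'fin mid',(A+B)/2,'len',np.linalg.norm(A-B),'yaw',np.arctan2(*(B-A)[1::-1]))
q=np.array([[38,73],[363,32],[395,243],[65,288]])/5+[290,125]
Q=np.array([[65,98,12],[65,-98,12],[-65,-98,12],[-65,98,12]])
r=least_squares(lambda p:(proj('top',T2(p,Q))-q).ravel(),[480,-50,0]);print('cover',r.x,r.fun, 'hdl px',(proj('top',T2(r.x,[[0,47,48],[0,-47,48]]))-[290,125])*5)
print(proj('scene',T2(r.x,Q))*1.25)
E
```

```text
reader [538.835 206.744 -31.165]
[[-1.587  1.744]
 [-0.42  -0.5  ]
 [-1.531 -1.185]
 [ 0.409 -1.851]
 [ 0.623  0.916]
 [ 1.534  0.533]
 [-0.156  0.509]
 [ 0.589 -0.443]]
scene [[395.582 152.446]
 [352.201 182.568]
 [490.09  171.666]
 [450.575 208.863]
 [425.736 162.647]
 [387.934 191.78 ]
 [468.019 166.557]
 [431.614 198.249]]
wheel [458.731 237.959  74.   ] [-69.841  50.131]
knobtop [482.085 217.584 114.   ] [-52.28   24.594]
hub [458.14  239.529  84.   ] [-70.024  51.799]
button [478.695 125.49   70.   ] [-78.435 -63.772]
cell [ 440.398 -117.005   22.   ] fin mid [ 440.809 -116.474   54.   ] len 39.80900508342639 yaw -1.1092696816179377
cell [ 445.519 -233.874   22.   ] fin mid [ 445.712 -232.989   54.   ] len 40.63622805310051 yaw -1.6878880748645073
cell [ 458.481 -367.551   22.   ] fin mid [ 458.278 -364.166   54.   ] len 41.92837484328847 yaw -2.111871881112317
cover [ 600.175 -140.973    0.114] [-0.45  -0.255  0.254 -0.483  0.223  0.475 -0.022  0.243] hdl px [[137.719 156.897]
 [301.204 135.629]]
[[459.741 305.371]
 [388.102 350.819]
 [346.649 317.681]
 [417.158 277.589]]
```

```bash
python3 - <<'E'
from h import *
print(go([482.5,217.3,160],down(.855)))
a=cv2.imread('pics/scene0.png')
p=np.load('reader.npy')
L=np.array([[-116,114,60],[-116,-114,60],[-26,-114,60],[138,-114,106],[194,-114,106],[194,114,106],[138,114,106],[-26,114,60],[-116,114,60]])
cv2.polylines(a,[(proj('scene',T2(p,L))*8).astype(int)],False,(0,0,255),1,cv2.LINE_AA,3)
crop(a,340,130,160,120,5,'c3.png')
E
```

```text
[-18.797   4.474 -38.655   0.011  22.174  -0.111]
```

View pics/c3.png

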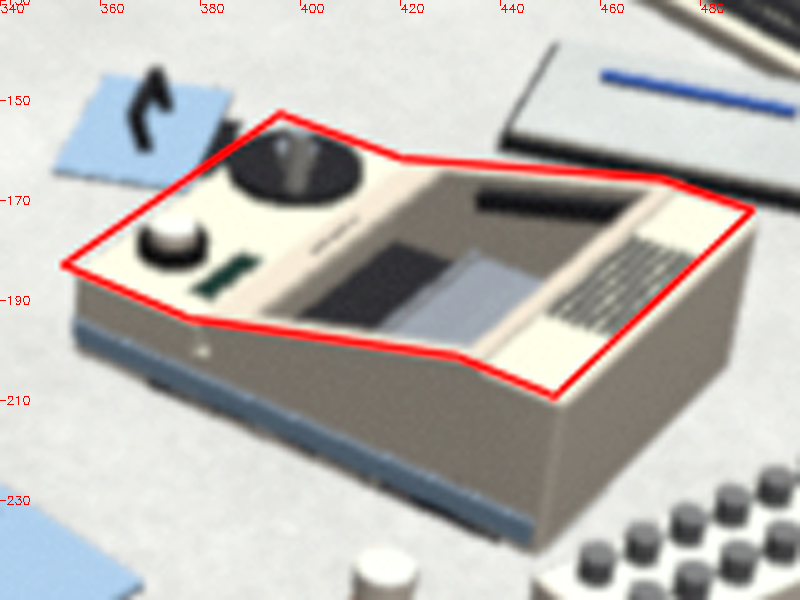

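The red overlay matches the reader's outline to about 1–2 px in the scene view. I'll move over the knob.

Request:
{"api": "servo_tool", "payload": {
  "deltas": [
    [[-18.8, 4.4, -38.7, 0, 22.2, 0], [-18.8, 4.4, -38.7, 0, 22.2, 0], [-18.8, 4.4, -38.7, 0, 22.2, 0], [-18.8, 4.4, -38.7, 0, 22.2, 0], [-18.8, 4.4, -38.7, 0, 22.2, 0], [-18.8, 4.4, -38.7, 0, 22.2, 0], [-18.8, 4.4, -38.7, 0, 22.2, 0], [-18.8, 4.4, -38.7, 0, 22.2, 0], [-18.8, 4.4, -38.7, 0, 22.2, 0], [-18.8, 4.4, -38.7, 0, 22.2, 0], [-18.8, 4.4, -38.7, 0, 22.2, 0], [-18.8, 4.4, -38.7, 0, 22.2, 0]]
  ],
  "claw": 0.5
}}

```text
time: 1.1
position: [484.9, 214.4, 159.8]
tcp_rot: [-1.571, 0.003, 0.849]
wrist_force: [-0.4, 0.1, -0.0]
finger_gap: 0.5
```

Request:
{"api": "servo_tool", "payload": {
  "deltas": [
    [[0, 0, 0, 0, 0, 0], [0, 0, 0, 0, 0, 0], [0, 0, 0, 0, 0, 0], [0, 0, 0, 0, 0, 0]]
  ]
}}

```text
time: 1.43
position: [482.4, 218.9, 161.8]
tcp_rot: [-1.571, -0.001, 0.857]
wrist_force: [0.5, -0.4, 0.1]
finger_gap: 0.501
```

```bash
python3 - <<'E'
from h import *
s=arm.sense();print(s['position'],s['tcp_rot'],s['time'],go([482.5,217.3,81],down(.855)))
a=grab('scene','s1.png');print(proj('scene',[[482.5,217.3,114],s['position']]))
crop(a,330,70,160,120,5,'c4.png')
E
```

```text
[482.371 218.861 161.805] [-1.571 -0.001  0.857] 1.4333 [-0.114  8.08  -0.112 -0.002  0.105  0.033]
[[398.223 154.721]
 [399.74  140.143]]
```

View pics/c4.png

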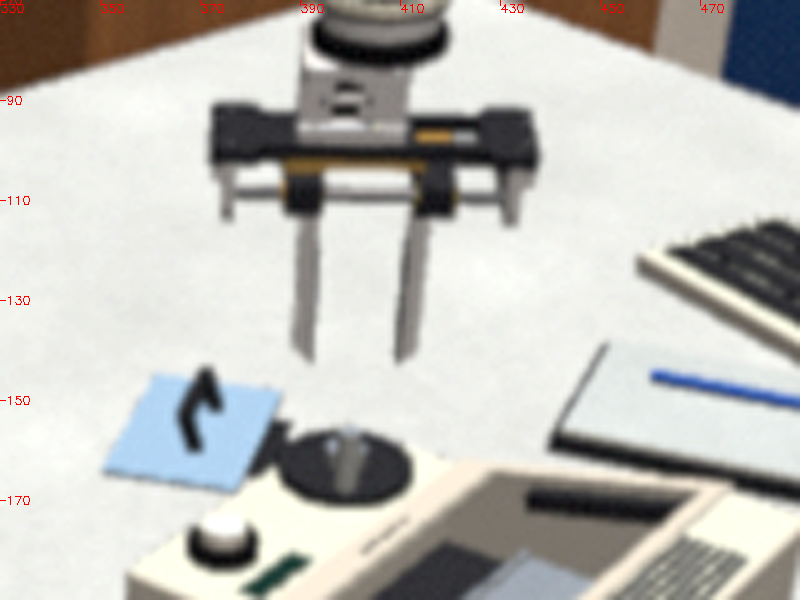

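The scene camera shows the same ~2 px downward bias for the fingertips as for the knob. The knob estimate therefore holds, so I'll descend and grip.

Request:
{"api": "servo_tool", "payload": {
  "deltas": [
    [[-0.1, 3, -0.1, 0, 0, 0], [-0.1, 5, -0.1, 0, 0, 0], [-0.1, 6.5, -0.1, 0, 0, 0], [-0.1, 8, -0.1, 0, 0, 0], [-0.1, 8, -0.1, 0, 0, 0], [-0.1, 8, -0.1, 0, 0, 0]]
  ]
}}

```text
time: 1.98
position: [482.3, 216.7, 81.0]
tcp_rot: [-1.57, 0.001, 0.856]
wrist_force: [0.5, -0.3, 1.0]
finger_gap: 0.501
```

Request:
{"api": "servo_tool", "payload": {
  "deltas": [
    [[0, 0, 0, 0, 0, 0], [0, 0, 0, 0, 0, 0], [0, 0, 0, 0, 0, 0], [0, 0, 0, 0, 0, 0], [0, 0, 0, 0, 0, 0], [0, 0, 0, 0, 0, 0]]
  ],
  "claw": 0.0,
  "force": 20
}}

```text
time: 2.48
position: [484.1, 216.8, 82.3]
tcp_rot: [-1.572, -0.003, 0.854]
wrist_force: [1.1, 2.3, 1.3]
finger_gap: 0.146
```

```bash
python3 - <<'E'
from h import *
s=arm.sense();print(s['position'],s['tcp_rot'],s['time'],s['wrist_force'],s['finger_gap']*94)
R=down(.857)
c=np.array([458.7,238.0]);k=s['position'][:2]
for r0 in [np.deg2rad(-41)]:
    a0=np.arctan2(*(k-c)[::-1]);print('ang',np.degrees(a0),'r',np.linalg.norm(k-c))
E
```

```text
[484.108 216.762  82.276] [-1.572 -0.003  0.854] 2.4833 [1.053 2.305 1.261] 13.688371972546605
ang -39.89040779397603 r 33.11533204253585
```

Gripped: the gap is 13.7 mm, matching the knob. Half a turn first.

Request:
{"api": "servo_tool", "payload": {
  "deltas": [
    [[-0.83, 0, 0.11, 0, 0, 0], [-1.6, 0, 0.43, 0, 0, 0], [-2.26, 0, 0.94, 0, 0, 0], [-2.77, 0, 1.6, 0, 0, 0], [-3.09, 0, 2.37, 0, 0, 0], [-3.2, 0, 3.2, 0, 0, 0], [-3.09, 0, 4.03, 0, 0, 0], [-2.77, 0, 4.8, 0, 0, 0], [-2.26, 0, 5.46, 0, 0, 0], [-1.6, 0, 5.97, 0, 0, 0], [-0.83, 0, 6.29, 0, 0, 0], [0, 0, 6.4, 0, 0, 0]]
  ]
}}

```text
time: 3.48
position: [434.9, 257.0, 82.2]
tcp_rot: [-1.573, 0.002, 0.854]
wrist_force: [-0.6, -4.1, 5.5]
finger_gap: 0.145
```

Request:
{"api": "servo_tool", "payload": {
  "deltas": [
    [[0, 0, 0, 0, 0, 0], [0, 0, 0, 0, 0, 0], [0, 0, 0, 0, 0, 0]]
  ]
}}

```text
time: 3.73
position: [435.9, 258.5, 82.2]
tcp_rot: [-1.572, -0.003, 0.854]
wrist_force: [2.9, -0.4, 3.8]
finger_gap: 0.139
```

Request:
{"api": "servo_tool", "payload": {
  "deltas": [
    [[0.83, 0, -0.11, 0, 0, 0], [1.6, 0, -0.43, 0, 0, 0], [2.26, 0, -0.94, 0, 0, 0], [2.77, 0, -1.6, 0, 0, 0], [3.09, 0, -2.37, 0, 0, 0], [3.2, 0, -3.2, 0, 0, 0], [3.09, 0, -4.03, 0, 0, 0], [2.77, 0, -4.8, 0, 0, 0], [2.26, 0, -5.46, 0, 0, 0], [1.6, 0, -5.97, 0, 0, 0], [0.83, 0, -6.29, 0, 0, 0], [0, 0, -6.4, 0, 0, 0]]
  ]
}}

```text
time: 4.73
position: [484.6, 217.2, 82.2]
tcp_rot: [-1.571, -0.005, 0.854]
wrist_force: [2.4, 2.7, 4.6]
finger_gap: 0.144
```

Request:
{"api": "servo_tool", "payload": {
  "deltas": [
    [[-0.83, 0, 0.11, 0, 0, 0], [-1.6, 0, 0.43, 0, 0, 0], [-2.26, 0, 0.94, 0, 0, 0], [-2.77, 0, 1.6, 0, 0, 0], [-3.09, 0, 2.37, 0, 0, 0], [-3.2, 0, 3.2, 0, 0, 0], [-3.09, 0, 4.03, 0, 0, 0], [-2.77, 0, 4.8, 0, 0, 0], [-2.26, 0, 5.46, 0, 0, 0], [-1.6, 0, 5.97, 0, 0, 0], [-0.83, 0, 6.29, 0, 0, 0], [0, 0, 6.4, 0, 0, 0]]
  ]
}}

```text
time: 5.73
position: [434.6, 256.7, 82.2]
tcp_rot: [-1.574, 0.003, 0.855]
wrist_force: [-0.4, -4.0, 8.1]
finger_gap: 0.142
```

Request:
{"api": "servo_tool", "payload": {
  "deltas": [
    [[0.83, 0, -0.11, 0, 0, 0], [1.6, 0, -0.43, 0, 0, 0], [2.26, 0, -0.94, 0, 0, 0], [2.77, 0, -1.6, 0, 0, 0], [3.09, 0, -2.37, 0, 0, 0], [3.2, 0, -3.2, 0, 0, 0], [3.09, 0, -4.03, 0, 0, 0], [2.77, 0, -4.8, 0, 0, 0], [2.26, 0, -5.46, 0, 0, 0], [1.6, 0, -5.97, 0, 0, 0], [0.83, 0, -6.29, 0, 0, 0], [0, 0, -6.4, 0, 0, 0]]
  ]
}}

```text
time: 6.73
position: [485.0, 217.6, 82.4]
tcp_rot: [-1.572, -0.007, 0.854]
wrist_force: [17.1, 19.4, -3.1]
finger_gap: 0.144
```

Request:
{"api": "servo_tool", "payload": {
  "deltas": [
    [[-0.1, 0, 0, 0, 0, 0], [-0.2, 0, 0, 0, 0, 0], [-0.2, 0, 0, 0, 0, 0], [-0.2, 0, 0, 0, 0, 0]]
  ]
}}

```text
time: 7.07
position: [485.2, 217.9, 82.4]
tcp_rot: [-1.573, -0.012, 0.855]
wrist_force: [11.5, 8.5, -1.6]
finger_gap: 0.148
```

```bash
python3 - <<'E'
from h import *
a=grab('top','t2.png')
crop(a,140,90,130,145,4,'c5.png')
E
```

```text
(no output)
```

The stop was reached, with a reaction of about 15–25 N. I'll release and rise.

Request:
{"api": "servo_tool", "payload": {
  "deltas": [
    [[0.2, 0, 0, 0, 0, 0], [0.2, 0, 0, 0, 0, 0], [0.2, 0, 0, 0, 0, 0], [0.2, 0, 0, 0, 0, 0], [0.2, -2, 0, 0, 0, 0], [0.2, -5, 0, 0, 0, 0], [0.2, -8, 0, 0, 0, 0], [0.2, -10, 0, 0, 0, 0], [0.2, -10, 0, 0, 0, 0]]
  ],
  "claw": 0.42
}}

```text
time: 7.87
position: [484.9, 216.6, 186.4]
tcp_rot: [-1.575, -0.007, 0.854]
wrist_force: [0.1, 0.3, 0.3]
finger_gap: 0.417
```

```bash
python3 - <<'E'
from h import *
# cell A pose; pinch across fin: tool x = fin yaw +-90
for n,P,y in[('A',(440.5,-116.8),-1.109),('B',(445.6,-233.4),-1.688),('C',(458.4,-366),-2.112)]:
    print(n,P,'pinch yaw',y+np.pi/2,'j1',np.arctan2(P[1],P[0]))
print(go([440.5,-116.8,130],down(-1.109+np.pi/2)),arm.sense()['position'])
E
```

```text
A (440.5, -116.8) pinch yaw 0.46179632679489657 j1 -0.2591889051909944
B (445.6, -233.4) pinch yaw -0.11720367320510339 j1 -0.48249652353400885
C (458.4, -366) pinch yaw -0.5412036732051035 j1 -0.6737824760633794
[-28.096   5.532 -18.527   0.151  22.492   0.414] [484.873 216.622 186.415]
```

Request:
{"api": "servo_tool", "payload": {
  "deltas": [
    [[-28.1, 5.5, -18.5, 0, 22.5, 0], [-28.1, 5.5, -18.5, 0, 22.5, 0], [-28.1, 5.5, -18.5, 0, 22.5, 0], [-28.1, 5.5, -18.5, 0, 22.5, 0], [-28.1, 5.5, -18.5, 0, 22.5, 0], [-28.1, 5.5, -18.5, 0, 22.5, 0], [-28.1, 5.5, -18.5, 0, 22.5, 0], [-28.1, 5.5, -18.5, 0, 22.5, 0], [-28.1, 5.5, -18.5, 0, 22.5, 0], [-28.1, 5.5, -18.5, 0, 22.5, 0], [-28.1, 5.5, -18.5, 0, 22.5, 0], [-28.1, 5.5, -18.5, 0, 22.5, 0]]
  ]
}}

```text
time: 8.87
position: [438.1, -115.8, 125.9]
tcp_rot: [-1.569, 0.0, 0.463]
wrist_force: [0.3, 1.3, 0.3]
finger_gap: 0.42
```

Request:
{"api": "servo_tool", "payload": {
  "deltas": [
    [[0, 0, 0, 0, 0, 0], [0, 0, 0, 0, 0, 0], [0, 0, 0, 0, 0, 0]]
  ]
}}

```text
time: 9.12
position: [438.6, -116.0, 126.7]
tcp_rot: [-1.571, -0.0, 0.464]
wrist_force: [0.0, 0.5, 0.5]
finger_gap: 0.419
```

```bash
python3 - <<'E'
from h import *
print(go([440.5,-116.8,24],down(.462)),arm.sense()['position'])
a=grab('top','t3.png')
k=6
c=cv2.convertScaleAbs(cv2.resize(a[90:190,145:265],None,fx=6,fy=6,interpolation=cv2.INTER_CUBIC),alpha=1.6)
for i in range(0,120,20): cv2.putText(c,str(145+i),(i*k,12),0,.4,(0,0,255))
for i in range(0,100,20): cv2.putText(c,str(90+i),(0,i*k+4),0,.4,(0,0,255))
cv2.imwrite('pics/c6.png',c[:, :])
E
```

```text
[ 0.128 10.268 -0.149  0.01   0.12   0.023] [ 438.647 -116.041  126.68 ]
```

View pics/c6.png

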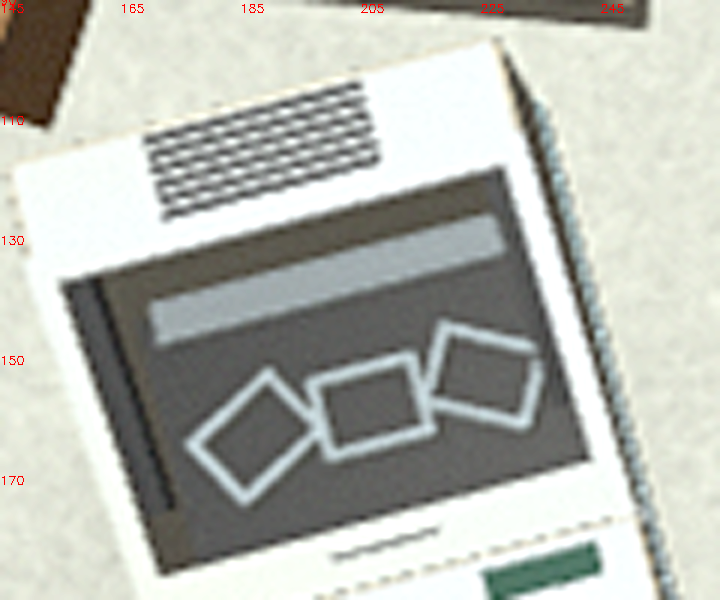

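The shutter is drawn back and all three sockets show, with their long sides across the bay and the outer ones turned ±0.5. I'll fit their pose and grasp cell A.

```bash
cat > fit.py <<'E'
from h import *
from scipy.optimize import least_squares
c=lambda L:np.array(L)/6+[145,90]
obs={'m':c([[307,376],[415,350],[435,432],[328,460]]),'l':c([[188,442],[268,370],[322,427],[247,503]]),'r':c([[445,322],[548,350],[530,428],[428,400]])}
q=np.array([[-27,21],[27,21],[27,-21],[-27,-21]])
off={'m':(0,0),'l':(56,.5),'r':(-56,-.5)}
def pts(p,k):
    y,a=off[k];cen=T2(p,[[64,y,0]])[0];return T2([cen[0],cen[1],p[2]-np.pi/2+a],np.c_[q,[24]*4])
f=lambda p:np.concatenate([(proj('top',pts(p,k))-obs[k]).ravel() for k in obs])
r=least_squares(f,[538,206,.25]);p=r.x;print('fit',p,np.abs(r.fun).max(),np.sqrt((r.fun**2).mean()))
np.save('reader2.npy',p)
for k in off:
    y,a=off[k];print(k,T2(p,[[64,y,24]])[0],'long yaw',p[2]-np.pi/2+a)
L=np.array([[0,102,70],[0,-102,70],[133.3,102,105.7],[133.3,-102,105.7]])
print((proj('top',T2(p,L))-[145,90])*6)
E
python3 fit.py
```

```text
fit [539.611 208.396   0.245] 1.3412513191403548 0.5101698970842274
m [601.707 223.89   24.   ] long yaw -1.3262690943465567
l [588.149 278.224  24.   ] long yaw -0.8262690943465567
r [615.264 169.556  24.   ] long yaw -1.8262690943465567
[[159.952 576.693]
 [595.149 461.957]
 [ 59.882 279.691]
 [507.261 164.602]]
```

Request:
{"api": "servo_tool", "payload": {
  "deltas": [
    [[0.1, 3, -0.1, 0, 0, 0], [0.1, 6, -0.1, 0, 0, 0], [0.1, 8.5, -0.1, 0, 0, 0], [0.1, 10, -0.1, 0, 0, 0], [0.1, 10.2, -0.1, 0, 0, 0], [0.1, 10.2, -0.1, 0, 0, 0], [0.1, 10.2, -0.1, 0, 0, 0]]
  ]
}}

```text
time: 9.75
position: [440.0, -117.4, 24.8]
tcp_rot: [-1.571, -0.0, 0.462]
wrist_force: [-0.2, 0.2, -0.2]
finger_gap: 0.42
```

Request:
{"api": "servo_tool", "payload": {
  "deltas": [
    [[0, 0, 0, 0, 0, 0], [0, 0, 0, 0, 0, 0], [0, 0, 0, 0, 0, 0], [0, 0, 0, 0, 0, 0], [0, 0, 0, 0, 0, 0], [0, 0, 0, 0, 0, 0]]
  ],
  "claw": 0.0,
  "force": 25
}}

```text
time: 10.25
position: [440.3, -117.7, 25.1]
tcp_rot: [-1.572, -0.001, 0.462]
wrist_force: [0.8, 1.6, 2.5]
finger_gap: 0.128
```

Gripped the fin (gap 12 mm). Lift and carry to the left socket, hovering.

Request:
{"api": "servo_tool", "payload": {
  "deltas": [
    [[0, -3, 0, 0, 0, 0], [0, -6, 0, 0, 0, 0], [0, -9, 0, 0, 0, 0], [0, -12.5, 0, 0, 0, 0], [2.6, -12.5, 2.4, 0, 0, 0], [5.2, -12.5, 4.8, 0, 0, 0], [7.8, -12.5, 7.2, 0, -2, 0], [10.4, -12.5, 9.6, 0, -4, 0], [13, -12.5, 12, 0, -6, 0], [15.6, -12.5, 14.4, 0, -8, 0], [18.2, -12.5, 16.8, 0, -10, 0], [20.8, -12.5, 19.2, 0, -12, 0]]
  ]
}}

```text
time: 11.25
position: [540.1, 148.5, 148.7]
tcp_rot: [-1.57, 0.002, 0.673]
wrist_force: [0.4, -0.0, -1.3]
finger_gap: 0.126
```

Request:
{"api": "servo_tool", "payload": {
  "deltas": [
    [[0, 0, 0, 0, 0, 0], [0, 0, 0, 0, 0, 0], [0, 0, 0, 0, 0, 0]]
  ]
}}

```text
time: 11.5
position: [539.7, 146.4, 148.7]
tcp_rot: [-1.571, 0.002, 0.671]
wrist_force: [-0.2, -0.2, -0.9]
finger_gap: 0.123
```

```bash
python3 - <<'E'
from h import *
s=arm.sense();print(s['position'],s['tcp_rot'],s['finger_gap']);print(go([588.1,278.2,100],down(.7445)))
E
```

```text
[539.699 146.411 148.659] [-1.571  0.002  0.671] 0.12318699419444071
[11.998  4.841  7.308 -0.018 -4.195 -0.126]
```

Request:
{"api": "servo_tool", "payload": {
  "deltas": [
    [[3, 0, 1.8, 0, -1, 0], [6, 0, 3.6, 0, -2, 0], [9, 0, 5.4, 0, -3, 0], [12, 0, 7.3, 0, -4.2, 0], [12, 0, 7.3, 0, -4.2, 0], [12, 2.5, 7.3, 0, -4.2, 0], [12, 4.8, 7.3, 0, -4.2, 0], [12, 6.8, 7.3, 0, -4.2, 0], [12, 6.8, 7.3, 0, -4.2, 0], [12, 6.8, 7.3, 0, -4.2, 0]]
  ]
}}

```text
time: 12.33
position: [587.8, 276.6, 80.1]
tcp_rot: [-1.57, 0.004, 0.742]
wrist_force: [-0.2, -0.2, -1.0]
finger_gap: 0.127
```

```bash
python3 - <<'E'
from h import *
s=arm.sense();print(s['position'],s['tcp_rot'],s['finger_gap'],s['wrist_force']);print(go([588.1,278.2,52],down(.7445)))
a=grab('top','t4.png');b=grab('scene','s4.png')
# overlay socket l outline predicted at both cams
p=np.load('reader2.npy');cen=T2(p,[[64,56,0]])[0];q=np.array([[-27,21],[27,21],[27,-21],[-27,-21]])
P=T2([cen[0],cen[1],p[2]-np.pi/2+.5],np.c_[q,[24]*4])
th=np.linspace(0,6.28,40);x,y,z=s['position']
F=np.c_[x+26*np.cos(th),y+26*np.sin(th),np.full(40,z-2-1)]
for im,n in((a,'top'),(b,'scene')):
    cv2.polylines(im,[(proj(n,P)*8).astype(int)],True,(0,0,255),1,cv2.LINE_AA,3)
    cv2.polylines(im,[(proj(n,F)*8).astype(int)],True,(0,255,0),1,cv2.LINE_AA,3)
k=7
A=cv2.resize(a[115:185,150:207],None,fx=k,fy=k,interpolation=cv2.INTER_CUBIC);B=cv2.resize(b[130:200,400:457],None,fx=k,fy=k,interpolation=cv2.INTER_CUBIC)
cv2.imwrite('pics/c7.png',cv2.convertScaleAbs(np.hstack([A,B]),alpha=1.5))
E
```

```text
[587.848 276.574  80.108] [-1.57   0.004  0.742] 0.1270365572727263 [-0.227 -0.152 -0.957]
[ 0.139  2.81   0.099 -0.069 -0.117 -0.218]
```

View pics/c7.png

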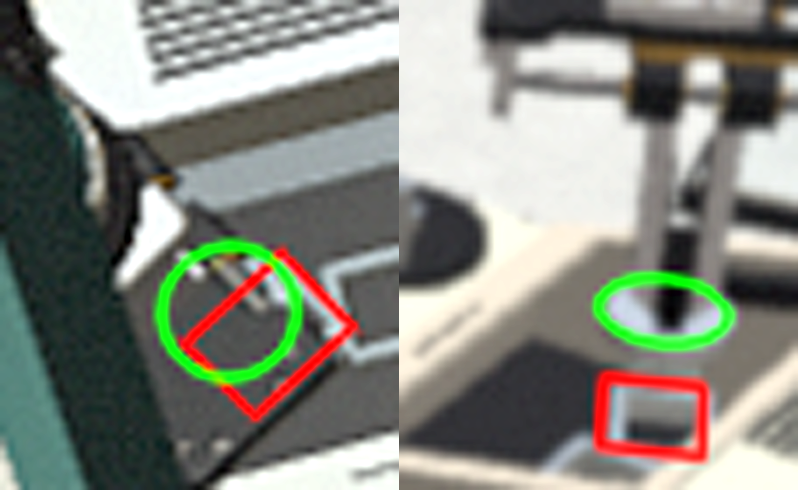

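The prediction agrees with the view within about 1 px. I'll descend gently.

Request:
{"api": "servo_tool", "payload": {
  "deltas": [
    [[0.1, 1, 0.1, 0, 0, 0], [0.1, 2, 0.1, 0, 0, 0], [0.1, 2.8, 0.1, 0, 0, 0], [0.1, 3.1, 0.1, 0, 0, 0], [0.1, 3.4, 0.1, 0, 0, 0], [0.1, 3.7, 0.1, 0, 0, 0], [0.1, 3.7, 0.1, 0, 0, 0], [0.1, 3.7, 0.1, 0, 0, 0]]
  ]
}}

```text
time: 13.1
position: [588.9, 280.2, 44.4]
tcp_rot: [-1.571, 0.0, 0.745]
wrist_force: [-0.5, -0.3, -0.4]
finger_gap: 0.124
```

No contact force and TCP at 44 mm, so the foot is already entering the socket.

Request:
{"api": "servo_tool", "payload": {
  "deltas": [
    [[0, 0.3, 0, 0, 0, 0], [0, 0.6, 0, 0, 0, 0], [0, 0.8, 0, 0, 0, 0], [0, 0.8, 0, 0, 0, 0], [0, 0.8, 0, 0, 0, 0]]
  ]
}}

```text
time: 13.52
position: [589.1, 280.3, 37.1]
tcp_rot: [-1.571, -0.001, 0.745]
wrist_force: [-0.4, -0.5, 1.5]
finger_gap: 0.128
```

Seated height (37 mm) with light contact. Release, lift, go over cell B and look.

Request:
{"api": "servo_tool", "payload": {
  "deltas": [
    [[0, 0, 0, 0, 0, 0], [0, 0, 0, 0, 0, 0], [0, 0, 0, 0, 0, 0], [0, 0, 0, 0, 0, 0], [0, -3, 0, 0, 0, 0], [0, -6, 0, 0, 0, 0], [0, -9, 0, 0, 0, 0], [0, -11, 0, 0, 0, 0], [0, -11, 0, 0, 0, 0]]
  ],
  "claw": 0.42
}}

```text
time: 14.27
position: [591.8, 281.3, 153.4]
tcp_rot: [-1.575, -0.011, 0.745]
wrist_force: [-0.4, 0.0, 0.6]
finger_gap: 0.419
```

Request:
{"api": "servo_tool", "payload": {
  "deltas": [
    [[-3.3, 0, -2, 0, 4, 0], [-6.6, 0, -4, 0, 8, 0], [-9.9, 0, -6, 0, 12, 0], [-13.2, 0, -8, 0, 16, 0], [-16.5, 0, -10, 0, 20, 0], [-19.8, 0, -12, 0, 24, 0], [-23.1, 0, -14, 0, 28, 0], [-26.4, 0, -16.2, 0, 32, 0], [-29.7, 0, -18.4, 0, 36, 0], [-33, 0, -20.4, 0, 40, 0], [-36.3, 0, -22.4, 0, 44, 0], [-39.6, 0, -24.4, 0, 49.4, 0]]
  ]
}}

```text
time: 15.27
position: [461.6, -168.9, 145.0]
tcp_rot: [-1.57, 0.002, -0.121]
wrist_force: [1.2, -0.2, 0.1]
finger_gap: 0.417
```

```bash
python3 - <<'E'
from h import *
s=arm.sense();print(s['position'],s['tcp_rot'],s['finger_gap']);print(go([445.6,-233.4,110],down(-.117)))
a=grab('top','t5.png')
k=5
A=cv2.resize(a[125:225,290:450],None,fx=k,fy=k,interpolation=cv2.INTER_CUBIC)
for i in range(0,160,20): cv2.putText(A,str(290+i),(i*k,12),0,.4,(0,0,255))
p=np.load('reader2.npy')
cv2.imwrite('pics/c8.png',cv2.convertScaleAbs(A,alpha=1.5))
crop(a,145,90,120,100,6,'c8b.png')
b=cv2.imread('pics/top0.png');print('diff cover/cells',[(int(np.abs(a[y0:y1,x0:x1].astype(int)-b[y0:y1,x0:x1]).mean())) for x0,x1,y0,y1 in((296,370,130,190),(317,337,200,222),(357,377,198,220),(402,424,192,213))])
E
```

```text
[ 461.614 -168.932  145.025] [-1.57   0.002 -0.121] 0.4166335459173562
[-0.804  3.499 -6.596 -0.041 -0.25  -0.089]
diff cover/cells [26, 30, 51, 17]
```

View pics/c8b.png

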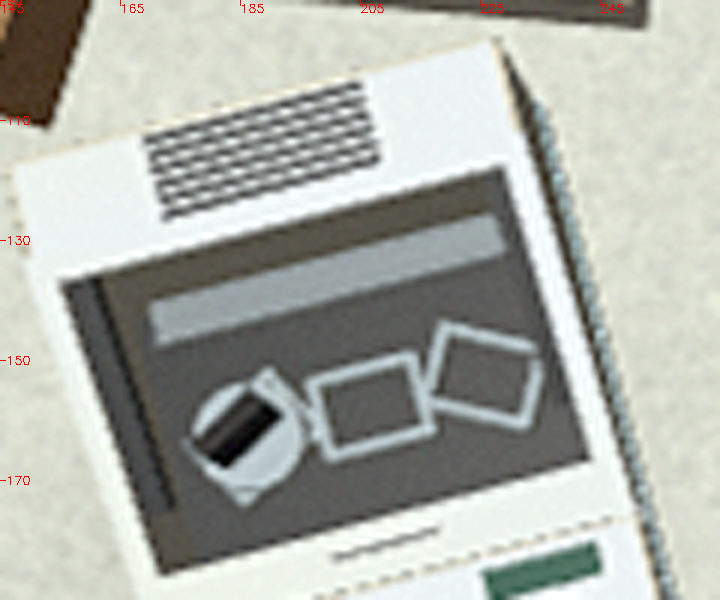

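Cell A is seated: the flange lies flat on the collar with a parallax shift consistent with z=34.

View pics/c8.png

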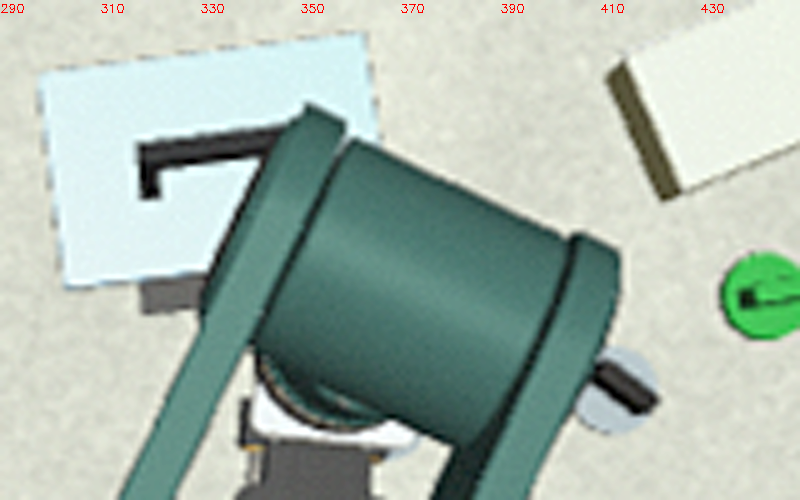

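The cover and cell C are unmoved. Cell B shows at its old place under the arm, so I'll grip B.

Request:
{"api": "servo_tool", "payload": {
  "deltas": [
    [[-0.4, 1, -3, 0, 0, 0], [-0.8, 3, -6.6, 0, 0, 0], [-0.8, 4, -6.6, 0, 0, 0], [-0.8, 4, -6.6, 0, 0, 0], [-0.8, 4, -6.6, 0, 0, 0]]
  ]
}}

```text
time: 15.73
position: [446.6, -231.2, 104.8]
tcp_rot: [-1.568, 0.003, -0.118]
wrist_force: [1.3, 1.0, 0.4]
finger_gap: 0.421
```

```bash
python3 - <<'E'
from h import *
s=arm.sense();print(s['position'],s['tcp_rot']);print(go([445.6,-233.8,25],down(-.117)))
b=grab('scene','s5.png')
print((proj('scene',[[445.6,-233.4,54],[445.6,-233.4,22],s['position']])-[200,160])*6)
crop(b,200,140,100,90,6,'c9.png')
E
```

```text
[ 446.565 -231.173  104.788] [-1.568  0.003 -0.118]
[-0.041  7.978 -0.291 -0.137 -0.052 -0.169]
[[363.6   360.007]
 [370.266 416.848]
 [358.224 265.628]]
```

View pics/c9.png

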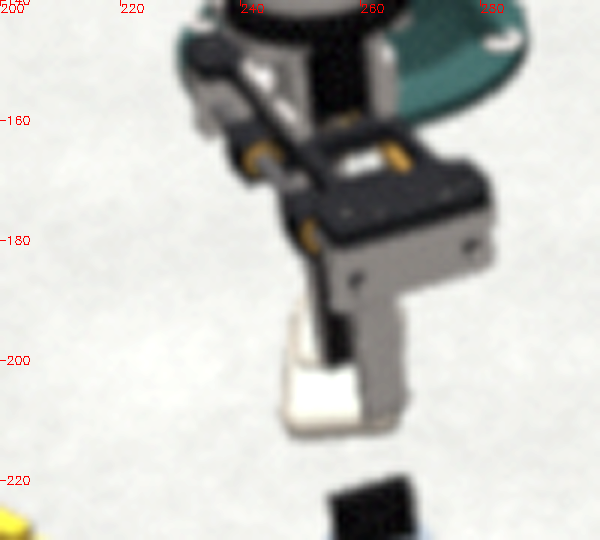

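Fin B's top is at (262,220) px against the predicted (260.6,220), so it's in place. Grip.

Request:
{"api": "servo_tool", "payload": {
  "deltas": [
    [[0, 3, -0.3, 0, 0, 0], [0, 6, -0.3, 0, 0, 0], [0, 7.6, -0.3, 0, 0, 0], [0, 8, -0.3, 0, 0, 0], [0, 8, -0.3, 0, 0, 0], [0, 8, -0.3, 0, 0, 0]]
  ]
}}

```text
time: 16.28
position: [448.4, -235.0, 28.0]
tcp_rot: [-1.572, -0.002, -0.116]
wrist_force: [0.1, 1.0, 1.0]
finger_gap: 0.418
```

Request:
{"api": "servo_tool", "payload": {
  "deltas": [
    [[0, 0, 0, 0, 0, 0], [0, 0, 0, 0, 0, 0], [0, 0, 0, 0, 0, 0], [0, 0, 0, 0, 0, 0], [0, 0, 0, 0, 0, 0], [0, 0, 0, 0, 0, 0]]
  ],
  "claw": 0.0
}}

```text
time: 16.78
position: [447.4, -235.5, 27.2]
tcp_rot: [-1.571, -0.001, -0.118]
wrist_force: [0.5, 0.5, 2.4]
finger_gap: 0.126
```

```bash
python3 - <<'E'
from h import *
s=arm.sense();print(s['position'],s['tcp_rot'],s['wrist_force'],s['finger_gap']);print(go([602.4,225.2,150],down(.2445)))
E
```

```text
[ 447.444 -235.487   27.159] [-1.571 -0.001 -0.118] [0.475 0.487 2.428] 0.1257848312845022
[  9.991 -12.292  47.565   0.037 -20.756   0.065]
```

Request:
{"api": "servo_tool", "payload": {
  "deltas": [
    [[0, -4, 0, 0, 0, 0], [0, -8, 0, 0, 0, 0], [0, -12.3, 0, 0, 0, 0], [0.8, -12.3, 3.8, 0, -1.5, 0], [1.6, -12.3, 7.6, 0, -3, 0], [2.4, -12.3, 11.4, 0, -4.5, 0], [3.2, -12.3, 15.2, 0, -6, 0], [4, -12.3, 19, 0, -7.5, 0], [4.8, -12.3, 22.8, 0, -9, 0], [5.6, -12.3, 26.6, 0, -10.5, 0], [6.4, -12.3, 30.4, 0, -12, 0], [7.2, -12.3, 34.2, 0, -13.5, 0]]
  ]
}}

```text
time: 17.78
position: [558.6, 97.8, 148.9]
tcp_rot: [-1.571, 0.001, 0.119]
wrist_force: [0.1, -0.5, -1.5]
finger_gap: 0.128
```

Request:
{"api": "servo_tool", "payload": {
  "deltas": [
    [[0, 0, 0, 0, 0, 0], [0, 0, 0, 0, 0, 0], [0, 0, 0, 0, 0, 0]]
  ]
}}

```text
time: 18.03
position: [558.2, 95.7, 148.7]
tcp_rot: [-1.571, 0.002, 0.118]
wrist_force: [0.6, -0.0, -1.5]
finger_gap: 0.127
```

```bash
python3 - <<'E'
from h import *
s=arm.sense();print(s['position'],s['tcp_rot'],s['wrist_force'],s['finger_gap']);print(go([602.6,223.7,80],down(.2445)))
E
```

```text
[558.155  95.659 148.72 ] [-1.571  0.002  0.118] [ 0.558 -0.046 -1.496] 0.12734580072428153
[ 5.936  6.854 12.194  0.028 -7.232 -0.102]
```

Request:
{"api": "servo_tool", "payload": {
  "deltas": [
    [[2, 0, 4, 0, -2.4, 0], [4, 0, 8, 0, -4.8, 0], [5.9, 0, 12.2, 0, -7.2, 0], [5.9, 0, 12.2, 0, -7.2, 0], [5.9, 3, 12.2, 0, -7.2, 0], [5.9, 6.8, 12.2, 0, -7.2, 0], [5.9, 6.8, 12.2, 0, -7.2, 0], [5.9, 6.8, 12.2, 0, -7.2, 0]]
  ]
}}

```text
time: 18.7
position: [600.6, 221.6, 78.3]
tcp_rot: [-1.571, 0.008, 0.241]
wrist_force: [0.5, -0.4, -0.9]
finger_gap: 0.128
```

```bash
python3 - <<'E'
from h import *
s=arm.sense();print(s['position'],s['tcp_rot'],s['wrist_force'],s['finger_gap']);print(go([602.6,223.7,50],down(.2445)))
E
```

```text
[600.559 221.639  78.332] [-1.571  0.008  0.241] [ 0.505 -0.369 -0.941] 0.12826349013925212
[ 0.27   2.831  0.153  0.032 -0.183 -0.459]
```

Request:
{"api": "servo_tool", "payload": {
  "deltas": [
    [[0.1, 1, 0.1, 0, 0, 0], [0.1, 2, 0.1, 0, 0, 0], [0.1, 2.3, 0.1, 0, 0, 0], [0.1, 2.3, 0.1, 0, 0, 0], [0.1, 2.3, 0.1, 0, 0, 0]]
  ]
}}

```text
time: 19.12
position: [604.0, 225.2, 59.1]
tcp_rot: [-1.571, -0.001, 0.243]
wrist_force: [0.1, 0.1, -1.4]
finger_gap: 0.124
```

Request:
{"api": "servo_tool", "payload": {
  "deltas": [
    [[0, 0.3, 0, 0, 0, 0], [0, 0.6, 0, 0, 0, 0], [0, 0.9, 0, 0, 0, 0], [0, 0.9, 0, 0, 0, 0], [0, 0.9, 0, 0, 0, 0]]
  ]
}}

```text
time: 19.53
position: [603.4, 225.1, 49.1]
tcp_rot: [-1.571, 0.001, 0.244]
wrist_force: [-0.6, -1.4, -1.9]
finger_gap: 0.125
```

Request:
{"api": "servo_tool", "payload": {
  "deltas": [
    [[-0.05, 0, -0.12, 0, 0, 0], [-0.05, 0.3, -0.12, 0, 0, 0], [-0.05, 0.6, -0.12, 0, 0, 0], [-0.05, 0.6, -0.12, 0, 0, 0]]
  ]
}}

```text
time: 19.87
position: [603.0, 224.0, 42.5]
tcp_rot: [-1.571, 0.001, 0.244]
wrist_force: [-1.1, 0.5, -1.8]
finger_gap: 0.124
```

Request:
{"api": "servo_tool", "payload": {
  "deltas": [
    [[0, 0.3, 0, 0, 0, 0], [0, 0.6, 0, 0, 0, 0], [0, 0.6, 0, 0, 0, 0], [0, 0.6, 0, 0, 0, 0]]
  ]
}}

```text
time: 20.2
position: [603.6, 224.2, 39.1]
tcp_rot: [-1.571, -0.001, 0.244]
wrist_force: [-2.0, 0.8, 5.6]
finger_gap: 0.124
```

Seated (39 mm, contact 5.6 N). Release and head to cell C.

Request:
{"api": "servo_tool", "payload": {
  "deltas": [
    [[0, -0.1, 0, 0, 0, 0], [0, -0.1, 0, 0, 0, 0], [0, -0.1, 0, 0, 0, 0], [0, -0.1, 0, 0, 0, 0], [0, -3, 0, 0, 0, 0], [0, -6, 0, 0, 0, 0], [0, -9, 0, 0, 0, 0], [0, -11, 0, 0, 0, 0], [0, -11, 0, 0, 0, 0]]
  ],
  "claw": 0.42
}}

```text
time: 20.95
position: [606.3, 224.9, 154.0]
tcp_rot: [-1.57, -0.011, 0.244]
wrist_force: [0.4, 0.2, 0.7]
finger_gap: 0.422
```

Request:
{"api": "servo_tool", "payload": {
  "deltas": [
    [[-1.8, 0, -3.4, 0, 3, 0], [-3.6, 0, -6.8, 0, 6, 0], [-5.4, 0, -10.2, 0, 9, 0], [-7.2, 0, -13.6, 0, 12, 0], [-9, 0, -17, 0, 15, 0], [-10.8, 0, -20.4, 0, 18, 0], [-12.6, 0, -23.8, 0, 21, 0], [-14.4, 0, -27.2, 0, 24, 0], [-16.2, 0, -30.6, 0, 27, 0], [-18, 0, -34, 0, 30, 0], [-19.8, 0, -37.4, 0, 33, 0], [-21.4, 0, -40.5, 0, 36, 0]]
  ]
}}

```text
time: 21.95
position: [491.9, -222.4, 145.8]
tcp_rot: [-1.571, 0.002, -0.388]
wrist_force: [0.8, -0.2, 0.6]
finger_gap: 0.415
```

```bash
python3 - <<'E'
from h import *
s=arm.sense();print(s['position'],s['tcp_rot']);print(go([458.4,-366,100],down(-.541)))
E
```

```text
[ 491.894 -222.388  145.753] [-1.571  0.002 -0.388]
[  2.342   4.569 -14.562   0.004   8.771  -0.124]
```

Request:
{"api": "servo_tool", "payload": {
  "deltas": [
    [[0.8, 1, -4, 0, 4, 0], [1.6, 2, -8, 0, 6, 0], [2.3, 3, -12, 0, 8.8, 0], [2.3, 4, -14.5, 0, 8.8, 0], [2.3, 4, -14.5, 0, 8.8, 0], [2.3, 4, -14.5, 0, 8.8, 0]]
  ]
}}

```text
time: 22.45
position: [458.7, -363.8, 104.5]
tcp_rot: [-1.569, 0.005, -0.541]
wrist_force: [0.1, -0.2, 0.4]
finger_gap: 0.418
```

```bash
python3 - <<'E'
from h import *
s=arm.sense();print(s['position'],s['tcp_rot']);print(go([458.4,-366,26],down(-.541)))
b=grab('scene','s6.png');a=grab('top','t6.png')
u=proj('scene',[[458.4,-366,54]])[0]
k=6;B=cv2.resize(b[190:265,170:265],None,fx=k,fy=k,interpolation=cv2.INTER_CUBIC)
from numpy import cos,sin
for c,z,ya in(((458.4,-366),54,-2.112),):
    d=np.array([cos(ya),sin(ya)]);n=np.array([-d[1],d[0]])
    P=np.array([[*(np.array(c)+i*19*d+j*6*n),z] for i,j in((1,1),(1,-1),(-1,-1),(-1,1))])
    cv2.polylines(B,[(((proj('scene',P)-[170,190])*k)).astype(int)],True,(0,0,255),1,cv2.LINE_AA)
cv2.imwrite('pics/c10.png',cv2.convertScaleAbs(B,alpha=1.6))
A=cv2.imread('pics/top0.png');
print('bay diff, cover diff',np.abs(a[130:190,296:370].astype(int)-A[130:190,296:370]).mean())
crop(a,145,90,120,100,6,'c11.png')
E
```

```text
[ 458.675 -363.842  104.55 ] [-1.569  0.005 -0.541]
[ 0.125  7.854 -0.212 -0.097 -0.008 -0.276]
bay diff, cover diff 15.838363363363364
```

View pics/c10.png

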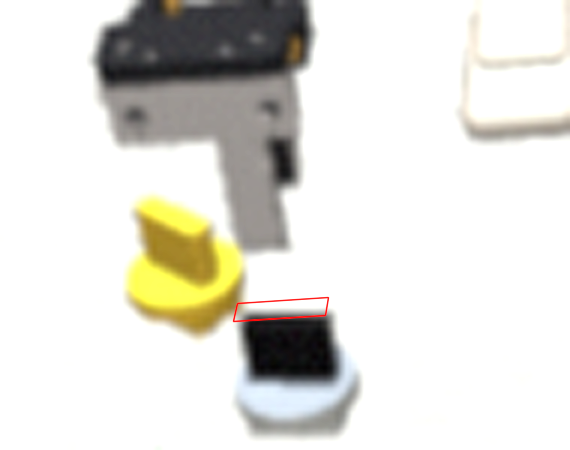

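Cell C is where expected (1 px off, the known camera bias), and the yellow one is clear of the fingers. Grip.

Request:
{"api": "servo_tool", "payload": {
  "deltas": [
    [[0.1, 3, -0.1, 0, 0, 0], [0.1, 6, -0.1, 0, 0, 0], [0.1, 7.6, -0.1, 0, 0, 0], [0.1, 7.8, -0.1, 0, 0, 0], [0.1, 7.8, -0.1, 0, 0, 0], [0.1, 7.8, -0.1, 0, 0, 0]]
  ]
}}

```text
time: 23.05
position: [462.0, -364.9, 31.1]
tcp_rot: [-1.571, -0.003, -0.537]
wrist_force: [-0.1, -0.2, 0.5]
finger_gap: 0.421
```

Request:
{"api": "servo_tool", "payload": {
  "deltas": [
    [[0, 0, 0, 0, 0, 0], [0, 0, 0, 0, 0, 0], [0, 0, 0, 0, 0, 0], [0, 0, 0, 0, 0, 0], [0, 0, 0, 0, 0, 0], [0, 0, 0, 0, 0, 0]]
  ],
  "claw": 0.0
}}

```text
time: 23.55
position: [461.1, -365.5, 30.3]
tcp_rot: [-1.571, -0.001, -0.538]
wrist_force: [-0.1, 0.1, 2.9]
finger_gap: 0.125
```

```bash
python3 - <<'E'
from h import *
s=arm.sense();print(s['position'],s['tcp_rot'],s['wrist_force'],s['finger_gap']);print(go([615.8,171.2,150],down(-.2555)))
E
```

```text
[ 461.108 -365.478   30.289] [-1.571 -0.001 -0.538] [-0.128  0.06   2.889] 0.12482759892178759
[-14.218 -12.001  54.006   0.021 -16.206   0.083]
```

Request:
{"api": "servo_tool", "payload": {
  "deltas": [
    [[0, -4, 0, 0, 0, 0], [0, -8, 0, 0, 0, 0], [0, -12, 0, 0, 0, 0], [-1, -12, 3.7, 0, -1.2, 0], [-2, -12, 7.4, 0, -2.4, 0], [-3, -12, 11.1, 0, -3.6, 0], [-4, -12, 14.8, 0, -4.8, 0], [-5, -12, 18.5, 0, -6, 0], [-6, -12, 22.2, 0, -7.2, 0], [-7, -12, 25.9, 0, -8.4, 0], [-8, -12, 29.6, 0, -9.6, 0], [-9, -12, 33.3, 0, -10.8, 0]]
  ]
}}

```text
time: 24.55
position: [553.9, -31.2, 148.9]
tcp_rot: [-1.571, 0.001, -0.349]
wrist_force: [0.4, -0.2, -1.9]
finger_gap: 0.123
```

Request:
{"api": "servo_tool", "payload": {
  "deltas": [
    [[-1, 0, 3.7, 0, -1, 0], [-2, 0, 7.4, 0, -2, 0], [-3, 0, 11.1, 0, -3, 0], [-4, 0, 14.8, 0, -4, 0], [-4, 0, 14.8, 0, -4, 0], [-4, 0, 14.8, 0, -4, 0], [-4, 0, 14.8, 0, -4, 0]]
  ]
}}

```text
time: 25.13
position: [566.9, 119.4, 148.8]
tcp_rot: [-1.572, 0.001, -0.28]
wrist_force: [0.4, -0.3, -2.5]
finger_gap: 0.127
```

```bash
python3 - <<'E'
from h import *
s=arm.sense();print(s['position'],s['tcp_rot'],s['wrist_force'],s['finger_gap']);print(go([616.5,172.6,80],down(-.2555)))
E
```

```text
[566.887 119.363 148.798] [-1.572  0.001 -0.28 ] [ 0.352 -0.273 -2.524] 0.12678146547679273
[ 3.306  6.868  6.495  0.071 -1.382 -0.059]
```

Request:
{"api": "servo_tool", "payload": {
  "deltas": [
    [[1.6, 0, 3.2, 0, -0.7, 0], [3.3, 0, 6.5, 0, -1.4, 0], [3.3, 0, 6.5, 0, -1.4, 0], [3.3, 3, 6.5, 0, -1.4, 0], [3.3, 6.8, 6.5, 0, -1.4, 0], [3.3, 6.8, 6.5, 0, -1.4, 0], [3.3, 6.8, 6.5, 0, -1.4, 0], [3.3, 6.8, 6.5, 0, -1.4, 0]]
  ]
}}

```text
time: 25.8
position: [617.7, 171.9, 83.0]
tcp_rot: [-1.57, -0.001, -0.257]
wrist_force: [-0.7, -0.4, -0.6]
finger_gap: 0.125
```

Request:
{"api": "servo_tool", "payload": {
  "deltas": [
    [[0, 1, 0, 0, 0, 0], [0, 2, 0, 0, 0, 0], [0, 2, 0, 0, 0, 0], [0, 2, 0, 0, 0, 0], [0, 2, 0, 0, 0, 0]]
  ]
}}

```text
time: 26.22
position: [617.1, 173.2, 61.8]
tcp_rot: [-1.571, -0.0, -0.255]
wrist_force: [0.7, -0.0, -2.0]
finger_gap: 0.124
```

```bash
python3 - <<'E'
from h import *
s=arm.sense();print(s['position'],s['tcp_rot'],s['wrist_force'],s['finger_gap']);print(go([616.5,172.6,54],down(-.2555)))
E
```

```text
[617.094 173.163  61.823] [-1.571 -0.    -0.255] [ 0.728 -0.032 -2.003] 0.1239197037023552
[-0.044  0.782 -0.07  -0.017  0.005  0.024]
```

Request:
{"api": "servo_tool", "payload": {
  "deltas": [
    [[0, 0.5, 0, 0, 0, 0], [0, 0.9, 0, 0, 0, 0], [0, 1.2, 0, 0, 0, 0], [0, 1.4, 0, 0, 0, 0], [0, 1.4, 0, 0, 0, 0]]
  ]
}}

```text
time: 26.63
position: [616.9, 173.0, 46.8]
tcp_rot: [-1.571, 0.0, -0.255]
wrist_force: [1.3, -0.6, -1.5]
finger_gap: 0.126
```

Request:
{"api": "servo_tool", "payload": {
  "deltas": [
    [[0, 0.3, 0, 0, 0, 0], [0, 0.5, 0, 0, 0, 0], [0, 0.5, 0, 0, 0, 0], [0, 0.5, 0, 0, 0, 0]]
  ]
}}

```text
time: 26.97
position: [617.0, 173.2, 42.5]
tcp_rot: [-1.571, -0.0, -0.255]
wrist_force: [-0.1, 0.9, -0.6]
finger_gap: 0.125
```

Depth 42.5 mm matches seated height. Release, lift, then look at the bay and cover.

Request:
{"api": "servo_tool", "payload": {
  "deltas": [
    [[0, 0, 0, 0, 0, 0], [0, 0, 0, 0, 0, 0], [0, 0, 0, 0, 0, 0], [0, 0, 0, 0, 0, 0], [0, -3, 0, 0, 0, 0], [0, -6, 0, 0, 0, 0], [0, -9, 0, 0, 0, 0], [0, -12, 0, 0, 0, 0], [0, -14, 0, 0, 0, 0]]
  ],
  "claw": 0.42
}}

```text
time: 27.72
position: [617.9, 173.3, 186.6]
tcp_rot: [-1.569, -0.004, -0.255]
wrist_force: [0.5, -0.4, 0.2]
finger_gap: 0.418
```

Request:
{"api": "servo_tool", "payload": {
  "deltas": [
    [[3, 0, -3, 0, 0, 0], [3, 0, -7, 0, 0, 0], [3, 0, -11, 0, 0, 0], [1, 0, -15, 0, -3, 0], [-1, 0, -19, 0, -6, 0], [-3, 0, -22, 0, -10, 0], [-5, 0, -24, 0, -14, 0], [-7, 0, -24, 0, -18, 0], [-9, 0, -24, 0, -21, 0], [-11, 0, -24, 0, -21, 0], [-12, 0, -24, 0, -21, 0], [-12, 0, -24, 0, -21, 0]]
  ]
}}

```text
time: 28.72
position: [439.1, -28.4, 183.1]
tcp_rot: [-1.571, -0.001, 0.111]
wrist_force: [-0.5, 0.3, -0.0]
finger_gap: 0.422
```

```bash
python3 - <<'E'
from h import *
s=arm.sense();print(s['position'],s['tcp_rot'])
b=grab('scene','s7.png');a=grab('top','t7.png')
k=6
A=cv2.resize(a[115:185,150:250],None,fx=4,fy=4,interpolation=cv2.INTER_CUBIC);B=cv2.resize(a[125:195,290:380],None,fx=4,fy=4,interpolation=cv2.INTER_CUBIC)
C=cv2.resize(b[150:215,370:480],None,fx=4,fy=4,interpolation=cv2.INTER_CUBIC)
D=np.zeros((280+260,760,3),np.uint8);D[:280,:400]=A;D[:280,400:760]=B;D[280:,:440]=C
cv2.imwrite('pics/c12.png',cv2.convertScaleAbs(D,alpha=1.7))
E
```

```text
[439.089 -28.394 183.106] [-1.571 -0.001  0.111]
```

View pics/c12.png

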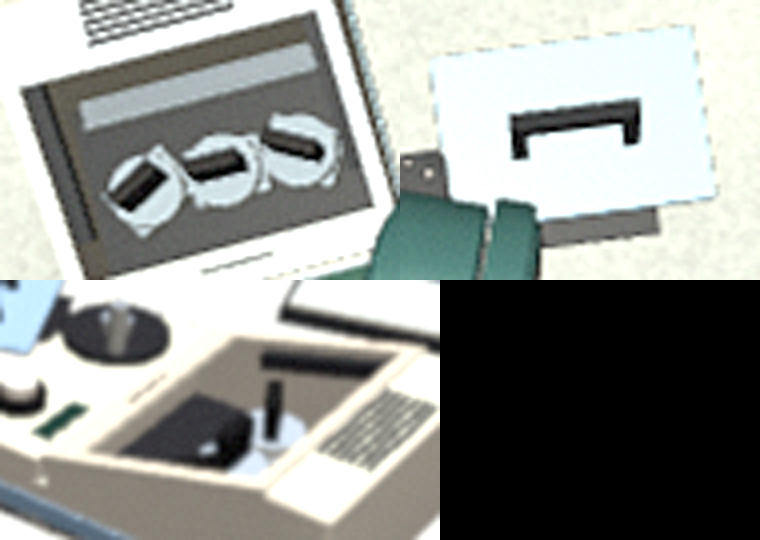

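All three cells sit in line with their sockets, and the cover is unmoved. Now the tilted approach to the cover handle.

```bash
cat >> h.py <<'E'
def crot(yaw,phi): return Ro.from_euler('z',yaw)*Ro.from_euler('y',phi+.32)*Ro.from_euler('x',-np.pi/2)
def ctcp(grip,yaw,phi,d=17):
    R=crot(yaw,phi);return np.array(grip)+d*R.apply([0,1,0]),R
E
python3 - <<'E'
from h import *
t,R=ctcp([600.4,-140.6,48],.114,0);y=R.apply([0,1,0])
print(t,go(t-100*y,R))
E
```

```text
[ 595.087 -141.208   31.863] [ 17.227   5.645 -12.871   0.002  -0.164  18.429]
```

Request:
{"api": "servo_tool", "payload": {
  "deltas": [
    [[3, 0, -2, 0, 0, 3], [6, 0, -4, 0, 0, 6], [9, 0, -6, 0, 0, 9], [12, 0, -9, 0, 0, 12], [15, 0, -11, 0, 0, 15], [17.2, 2, -12.9, 0, 0, 18.4], [17.2, 5.6, -12.9, 0, 0, 18.4], [17.2, 5.6, -12.9, 0, 0, 18.4], [17.2, 5.6, -12.9, 0, 0, 18.4], [17.2, 5.6, -12.9, 0, 0, 18.4]]
  ],
  "claw": 0.5,
  "force": 45
}}

```text
time: 29.65
position: [625.7, -137.8, 128.1]
tcp_rot: [-1.571, 0.32, 0.111]
wrist_force: [-0.3, -0.2, 0.9]
finger_gap: 0.5
```

```bash
python3 - <<'E'
from h import *
t,R=ctcp([600.4,-140.6,48],.114,0);y=R.apply([0,1,0])
s=arm.sense();print(s['position'],t-100*y,go(t,R))
b=grab('scene','s8.png')
print((proj('scene',[[600.4,-140.6,48],s['position']])-[260,150])*6)
crop(b,260,150,110,95,6,'c13.png')
E
```

```text
[ 625.74  -137.78   128.128] [ 626.34  -137.63   126.787] [ 0.097 10.108  0.005 -0.02  -0.155  0.019]
[[377.194 529.91 ]
 [415.542 404.455]]
```

View pics/c13.png

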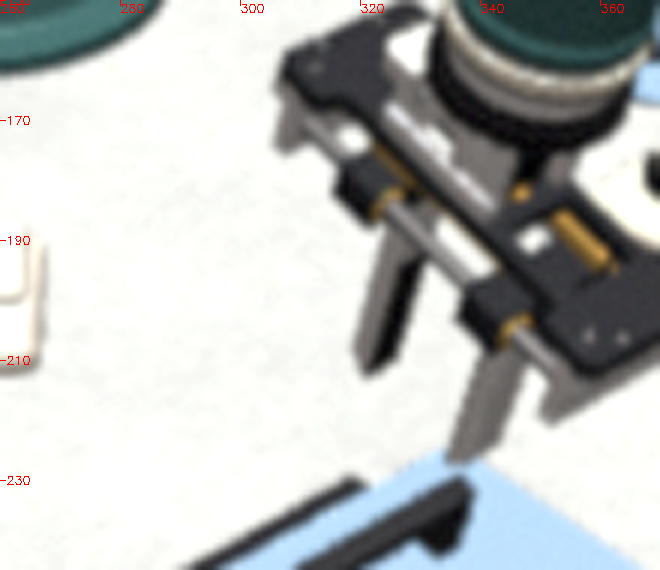

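The gripper is tilted and lined up with the handle, and the bar runs through the predicted centre at about (377,530) in the crop. Descend and grip.

Request:
{"api": "servo_tool", "payload": {
  "deltas": [
    [[0.1, 3, 0, 0, 0, 0], [0.1, 6, 0, 0, 0, 0], [0.1, 8.5, 0, 0, 0, 0], [0.1, 9.5, 0, 0, 0, 0], [0.1, 9.8, 0, 0, 0, 0], [0.1, 9.8, 0, 0, 0, 0]]
  ]
}}

```text
time: 30.2
position: [596.3, -141.3, 36.0]
tcp_rot: [-1.572, 0.317, 0.111]
wrist_force: [-0.3, 0.3, 0.4]
finger_gap: 0.499
```

Request:
{"api": "servo_tool", "payload": {
  "deltas": [
    [[0, 0, 0, 0, 0, 0], [0, 0, 0, 0, 0, 0], [0, 0, 0, 0, 0, 0], [0, 0, 0, 0, 0, 0], [0, 0, 0, 0, 0, 0], [0, 0, 0, 0, 0, 0]]
  ],
  "claw": 0.0,
  "force": 45
}}

```text
time: 30.7
position: [596.1, -141.3, 33.4]
tcp_rot: [-1.571, 0.32, 0.111]
wrist_force: [0.3, -0.4, 1.1]
finger_gap: 0.145
```

```bash
python3 - <<'E'
from h import *
s=arm.sense();print(s['position'],s['tcp_rot'],s['wrist_force'],s['finger_gap']*94)
t,R=ctcp([600.4,-140.6,48],.114,0);print(t)
a=grab('top','t9.png');A=cv2.imread('pics/t7.png')
t2,R2=ctcp([600,-141,215],.114,0);print(go(t2,R2))
E
```

```text
[ 596.143 -141.301   33.426] [-1.571  0.32   0.111] [ 0.324 -0.381  1.085] 13.64736627138356
[ 595.087 -141.208   31.863]
[ -5.344 -15.658  -0.02   -0.044  -0.162  -0.006]
```

Handle gripped (13.6 mm). Lift straight up and plan the hooking path.

```bash
cat >> h.py <<'E'
BAY=np.array([541.1,210.9,70.]);BY=.245
def hook(e,h,de,y=0,d=15.4):
    g=np.array([e+65*np.cos(de)-36*np.sin(de),y,65*np.sin(de)+36*np.cos(de)+h])
    Rb=Ro.from_euler('z',BY)*Ro.from_euler('y',-.262)
    return ctcp(BAY+Rb.apply(g),BY,-.262-de,d)
E
python3 - <<'E'
from h import *
for a in[(26,90,.35),(28,0,.35),(4,0,.35),(4,0,0)]:
    t,R=hook(*a);print(a,t,R.as_euler('xyz'))
E
```

```text
(26, 90, 0.35) [578.698 220.3   215.724] [-1.571 -0.292  0.245]
(28, 0, 0.35) [603.187 226.423 129.313] [-1.571 -0.292  0.245]
(4, 0, 0.35) [580.698 220.8   123.097] [-1.571 -0.292  0.245]
(4, 0, 0) [595.843 224.587 107.269] [-1.571  0.058  0.245]
```

Request:
{"api": "servo_tool", "payload": {
  "deltas": [
    [[-0.7, -2, 0, 0, 0, 0], [-2, -6, 0, 0, 0, 0], [-3.3, -9.7, 0, 0, 0, 0], [-4.6, -13.5, 0, 0, 0, 0], [-5.3, -15.7, 0, 0, 0, 0], [-6, -17.6, 0, 0, 0, 0], [-6, -17.6, 0, 0, 0, 0], [-6, -17.6, 0, 0, 0, 0]]
  ]
}}

```text
time: 31.42
position: [594.8, -141.5, 219.4]
tcp_rot: [-1.571, 0.319, 0.111]
wrist_force: [0.2, 0.7, -2.6]
finger_gap: 0.141
```

```bash
python3 - <<'E'
from h import *
s=arm.sense();print(s['position'],s['tcp_rot'],s['wrist_force'],s['finger_gap']*94)
t,R=hook(28,90,.35);print(go(t,R))
b=grab('scene','s10.png')
E
```

```text
[ 594.778 -141.539  219.418] [-1.571  0.319  0.111] [ 0.217  0.679 -2.626] 13.270479391163233
[  2.567  -0.535  36.165  -0.072  -7.792 -34.954]
```

Request:
{"api": "servo_tool", "payload": {
  "deltas": [
    [[0.2, 0, 3.2, 0, -0.7, -3], [0.4, 0, 6.4, 0, -1.4, -6], [0.6, -0.1, 9.6, 0, -2.1, -9], [0.8, -0.2, 12.8, 0, -2.8, -12], [1.1, -0.2, 16, 0, -3.5, -15], [1.3, -0.3, 19.2, 0, -4.2, -18], [1.5, -0.3, 22.4, 0, -4.9, -21], [1.8, -0.4, 25.6, 0, -5.6, -24], [2, -0.4, 28.8, 0, -6.3, -27], [2.2, -0.5, 32, 0, -7, -30], [2.4, -0.5, 35, 0, -7.5, -33], [2.6, -0.5, 36.2, 0, -7.8, -35]]
  ]
}}

```text
time: 32.47
position: [577.0, 224.5, 211.2]
tcp_rot: [-1.567, -0.286, 0.248]
wrist_force: [0.6, -0.4, -1.9]
finger_gap: 0.148
```

Request:
{"api": "servo_tool", "payload": {
  "deltas": [
    [[0, 0, 0, 0, 0, 0], [0, 0, 0, 0, 0, 0], [0, 0, 0, 0, 0, 0]]
  ]
}}

```text
time: 32.72
position: [579.7, 220.1, 213.5]
tcp_rot: [-1.57, -0.286, 0.244]
wrist_force: [0.1, -0.7, -2.3]
finger_gap: 0.141
```

```bash
python3 - <<'E'
from h import *
s=arm.sense();print(s['position'],s['tcp_rot'],s['wrist_force'],s['finger_gap']*94)
t,R=hook(28,35,.35);print(go(t,R))
b=grab('scene','s11.png');a=grab('top','t11.png')
A=cv2.resize(a[85:205,130:280],None,fx=5,fy=5,interpolation=cv2.INTER_CUBIC)
# predicted plate top corners & opening edges
g=s['position']-15.4*Ro.from_euler('xyz',s['tcp_rot']).apply([0,1,0])
Rc=Ro.from_euler('xyz',s['tcp_rot'])*Ro.from_euler('x',np.pi/2)*Ro.from_euler('y',-.32)
P=g+Rc.apply([[-65,98,-36],[65,98,-36],[65,-98,-36],[-65,-98,-36]])
cv2.polylines(A,[((proj('top',P)-[130,85])*5).astype(int)],True,(0,0,255),1)
B=cv2.resize(b[90:210,360:500],None,fx=4,fy=4,interpolation=cv2.INTER_CUBIC)
cv2.polylines(B,[((proj('scene',P)-[360,90])*4).astype(int)],True,(0,0,255),1)
D=np.zeros((600,800,3),np.uint8);A=cv2.resize(A,None,fx=.64,fy=.64,interpolation=cv2.INTER_AREA)
D[:384,:480]=A
D=np.hstack([cv2.resize(A,(400,320)),cv2.resize(B,(400,343))[:320]])
cv2.imwrite('pics/c14.png',cv2.convertScaleAbs(D,alpha=1.5))
E
```

```text
[579.7   220.097 213.46 ] [-1.57  -0.286  0.244] [ 0.064 -0.74  -2.295] 13.250848446282966
[ 0.041  5.26   0.039 -0.051 -0.068 -0.319]
```

View pics/c14.png

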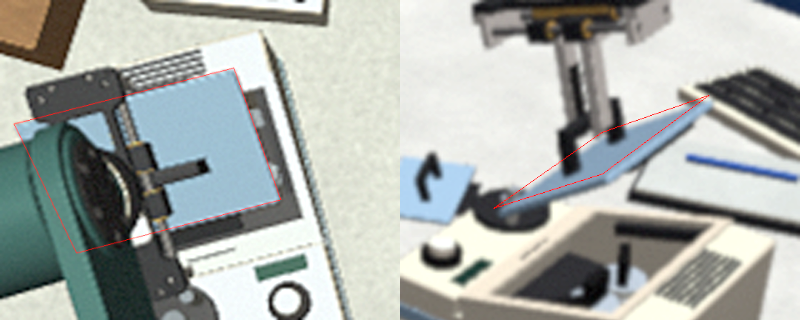

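```bash
cat > edge.py <<'E'
from h import *
import sys
def edges(a,s,d=15.4):
    R=Ro.from_euler('xyz',s['tcp_rot']);g=s['position']-d*R.apply([0,1,0])
    Rc=R*Ro.from_euler('x',np.pi/2)*Ro.from_euler('y',-.32)
    G=cv2.cvtColor(a,cv2.COLOR_BGR2GRAY).astype(np.float32)
    for nm,p0,p1,n in(('right',[-40,-98,-36],[50,-98,-36],[0,-1,0]),('far',[65,-85,-36],[65,0,-36],[1,0,0])):
        o=[]
        for t in np.linspace(0,1,15):
            P=np.array(p0)*(1-t)+np.array(p1)*t
            k=np.arange(-9,9.1,.25);Q=g+Rc.apply(P+np.outer(k,n));uv=proj('top',Q).astype(np.float32)
            v=cv2.remap(G,uv[:,0].reshape(1,-1),uv[:,1].reshape(1,-1),cv2.INTER_LINEAR)[0]
            gr=np.abs(np.gradient(cv2.GaussianBlur(v.reshape(1,-1),(9,1),0)[0]));o.append(k[gr.argmax()])
        print(nm,np.array(o))
E
python3 - <<'E'
from edge import *
edges(cv2.imread('pics/t11.png'),arm.sense())
E
```

```text
right [ 4.    6.25 -1.5  -1.   -0.75 -1.5  -1.25 -1.5   8.    7.5   6.75 -1.5
 -1.5   0.    0.  ]
far [ 0.5   1.    3.    2.5   8.    5.25 -1.    8.    0.25 -1.    8.    4.75
 -1.   -1.25 -0.75]
```

```bash
python3 - <<'E'
from h import *
t,R=hook(28,18,.35,-1.6);print(go(t,R))
E
```

```text
[-0.129  7.049 -0.076 -0.055 -0.133 -0.189]
```

Request:
{"api": "servo_tool", "payload": {
  "deltas": [
    [[-0.1, 2, -0.1, 0, 0, 0], [-0.1, 4, -0.1, 0, 0, 0], [-0.1, 6, -0.1, 0, 0, 0], [-0.1, 7, -0.1, 0, 0, 0], [-0.1, 7, -0.1, 0, 0, 0], [-0.1, 7, -0.1, 0, 0, 0], [-0.1, 7, -0.1, 0, 0, 0]]
  ]
}}

```text
time: 33.4
position: [599.9, 224.8, 149.9]
tcp_rot: [-1.569, -0.293, 0.244]
wrist_force: [0.2, 1.2, -2.3]
finger_gap: 0.15
```

```bash
python3 - <<'E'
from edge import *
s=arm.sense();print(s['position'],s['tcp_rot'],s['wrist_force'],s['finger_gap'])
t,R=hook(28,18,.35,-1.6);print(t,go(t,R))
a=grab('top','t12.png');b=grab('scene','s12.png');edges(a,s)
p=np.load('reader2.npy')
P=[[0,y,70] for y in(102,-102)]+[[133.3,-102,105.7],[133.3,102,105.7]]
P=T2(p,P)
A=cv2.resize(a[95:195,150:270],None,fx=5,fy=5,interpolation=cv2.INTER_CUBIC)
cv2.polylines(A,[((proj('top',P)-[150,95]+.5)*5).astype(int)],True,(0,0,255),1)
B=cv2.resize(b[120:220,370:500],None,fx=4,fy=4,interpolation=cv2.INTER_CUBIC)
D=np.zeros((600,800,3),np.uint8);D[:500,:480]=A[:, :480];D[:400,480:]=B[:,60:380]
cv2.imwrite('pics/c15.png',cv2.convertScaleAbs(np.hstack([A[:,180:580],B[50:400,:400].copy() if 0 else cv2.copyMakeBorder(B[:,80:480],0,100,0,0,0)]),alpha=1.5))
E
```

```text
[599.922 224.826 149.946] [-1.569 -0.293  0.244] [ 0.235  1.153 -2.305] 0.14976597730452162
[599.052 223.74  146.699] [-0.2    0.279 -0.085 -0.106 -0.072  0.064]
right [ 6.25  6.25  7.5   7.25  7.    8.    7.75  7.5   8.    8.25  8.    8.
 -0.75 -1.75 -0.75]
far [ 1.    1.25  1.25  1.    7.75  6.75 -0.25 -0.75  0.25 -0.5   6.75 -0.25
 -0.5   0.   -4.75]
```

View pics/c15.png

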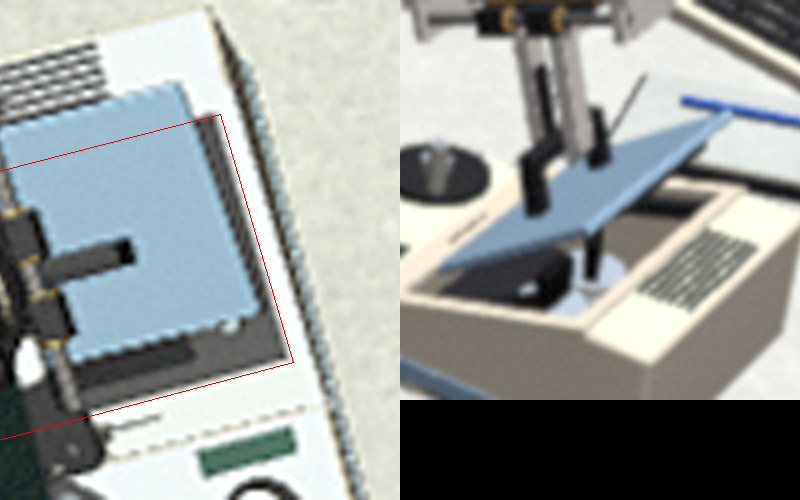

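The plate hangs centred over the opening with its lip just inside. I'll compute the hook and swing path.

```bash
python3 - <<'E'
from h import *
print(arm.sense()['position'])
t0,R0=hook(28,-2,.35,-1.7);print('now->',go(t0,R0))
def rel(a,b):
    ta,Ra=a;tb,Rb=b;return np.r_[Ra.inv().apply(tb-ta)/10,(Ra.inv()*Rb).as_rotvec(degrees=True)]
c=hook(5,-2,.35);print('slide',rel((t0,R0),hook(5,-2,.35,-1.7)))
for d in np.linspace(.35,0,9): print(round(d,3),rel(c,hook(5,-2+2*(1-d/.35),d)))
E
```

```text
[599.927 225.149 150.52 ]
now-> [-0.289  2.33  -0.13  -0.118 -0.049  0.123]
slide [-2.299 -0.069  0.     0.     0.     0.   ]
0.35 [0. 0. 0. 0. 0. 0.]
0.306 [ 0.167  0.199 -0.    -0.    -0.     2.507]
0.262 [ 0.325  0.405 -0.    -0.    -0.     5.013]
0.219 [ 0.472  0.618 -0.    -0.     0.     7.52 ]
0.175 [ 0.609  0.837 -0.     0.    -0.    10.027]
0.131 [ 0.735  1.062 -0.     0.     0.    12.533]
0.088 [ 0.85   1.292 -0.    -0.     0.    15.04 ]
0.044 [ 0.953  1.526 -0.     0.     0.    17.547]
0.0 [ 1.045  1.765 -0.     0.     0.    20.054]
```

Request:
{"api": "servo_tool", "payload": {
  "deltas": [
    [[-0.2, 0.8, -0.1, 0, 0, 0], [-0.2, 1.6, -0.1, 0, 0, 0], [-0.2, 2.3, -0.1, 0, 0, 0], [-0.2, 2.3, -0.1, 0, 0, 0], [-0.2, 2.3, -0.1, 0, 0, 0], [-0.2, 2.3, -0.1, 0, 0, 0]]
  ]
}}

```text
time: 34.0
position: [604.8, 225.6, 127.1]
tcp_rot: [-1.569, -0.294, 0.245]
wrist_force: [-0.2, -0.3, 3.2]
finger_gap: 0.142
```

```bash
python3 - <<'E'
from h import *
s=arm.sense();print(s['position'],s['tcp_rot'],s['wrist_force'],s['ft_torque'],s['finger_gap'])
t0,R0=hook(28,-2,.35,-1.7);print('now->',t0,go(t0,R0))
t0,R0=hook(5,-2,.35,-1.7);print('slide->',t0,go(t0,R0))
E
```

```text
[604.841 225.565 127.13 ] [-1.569 -0.294  0.245] [-0.19  -0.302  3.178] [-0.168  0.183 -0.034] 0.14231904404824883
now-> [604.102 224.9   127.381] [-0.077 -0.05  -0.047 -0.113 -0.026  0.119]
slide-> [582.55  219.511 121.424] [-2.376 -0.123 -0.047 -0.113 -0.026  0.119]
```

Request:
{"api": "servo_tool", "payload": {
  "deltas": [
    [[0, 0, 0, 0, 0, 0], [0, 0, 0, 0, 0, 0], [0, 0, 0, 0, 0, 0]]
  ]
}}

```text
time: 34.25
position: [604.8, 225.6, 127.1]
tcp_rot: [-1.569, -0.294, 0.244]
wrist_force: [-0.4, -0.4, 5.3]
finger_gap: 0.145
```

```bash
python3 - <<'E'
from h import *
s=arm.sense();print(s['position'],s['tcp_rot'],s['wrist_force'],s['ft_torque'],s['finger_gap'])
b=grab('scene','s13.png');a=grab('top','t13.png')
A=cv2.resize(a[95:195,180:270],None,fx=5,fy=5,interpolation=cv2.INTER_CUBIC)[:,:400]
B=cv2.resize(b[130:220,390:470],None,fx=5,fy=5,interpolation=cv2.INTER_CUBIC)
cv2.imwrite('pics/c16.png',cv2.convertScaleAbs(np.hstack([A[:450],B]),alpha=1.5))
E
```

```text
[604.788 225.575 127.082] [-1.569 -0.294  0.244] [-0.365 -0.359  5.269] [-0.064 -0.008 -0.034] 0.1448752265786732
```

Image views are used up, so I'll work from numbers. The 7 N contact fits the plate's front edge landing on the side-rail ends (x=28, z=-8). Raise slightly, then slide in.

```bash
python3 - <<'E'
from h import *
for a in[(28,.5),(16,.5),(5,.5)]:
    t0,R0=hook(a[0],a[1],.35,-1.7);print(a,t0,go(t0,R0))
E
```

```text
(28, 0.5) [603.474 224.742 129.796] [-0.061 -0.304 -0.047 -0.119 -0.031  0.115]
(16, 0.5) [592.229 221.931 126.688] [-1.26  -0.343 -0.048 -0.119 -0.031  0.115]
(5, 0.5) [581.922 219.354 123.839] [-2.359 -0.378 -0.048 -0.119 -0.031  0.115]
```

Request:
{"api": "servo_tool", "payload": {
  "deltas": [
    [[-0.05, -0.4, -0.05, 0, 0, 0], [-0.05, -0.4, -0.05, 0, 0, 0], [-0.4, -0.4, -0.05, 0, 0, 0], [-0.8, -0.4, -0.05, 0, 0, 0], [-1.2, -0.4, -0.05, 0, 0, 0], [-1.2, -0.4, -0.05, 0, 0, 0], [-1.2, -0.4, -0.05, 0, 0, 0]]
  ]
}}

```text
time: 34.93
position: [591.0, 221.6, 125.4]
tcp_rot: [-1.569, -0.29, 0.245]
wrist_force: [0.0, 0.5, -1.9]
finger_gap: 0.145
```

```bash
python3 - <<'E'
from h import *
s=arm.sense();print(s['position'],s['tcp_rot'],s['wrist_force'],s['ft_torque'],s['finger_gap'])
t0,R0=hook(5,.5,.35,-1.7);print(t0,go(t0,R0))
E
```

```text
[590.957 221.588 125.406] [-1.569 -0.29   0.245] [ 0.048  0.485 -1.864] [-0.087  0.307 -0.006] 0.14515617401762307
[581.922 219.354 123.839] [-0.937 -0.116  0.002 -0.115 -0.027 -0.131]
```

Free again (force back to the cover's weight). Slide the lip under the ledge.

Request:
{"api": "servo_tool", "payload": {
  "deltas": [
    [[-0.3, -0.05, 0, 0, 0, 0], [-0.6, -0.08, 0, 0, 0, 0], [-0.9, -0.1, 0, 0, 0, 0], [-0.9, -0.1, 0, 0, 0, 0], [-0.9, -0.1, 0, 0, 0, 0]]
  ]
}}

```text
time: 35.35
position: [582.8, 219.6, 124.5]
tcp_rot: [-1.569, -0.291, 0.244]
wrist_force: [-0.1, -0.1, -2.4]
finger_gap: 0.146
```

```bash
python3 - <<'E'
from edge import *
s=arm.sense();print(s['position'],s['tcp_rot'],s['wrist_force'],s['ft_torque'],s['finger_gap'])
t0,R0=hook(5,.5,.35,-1.7);print(t0,go(t0,R0))
a=grab('top','t14.png');edges(a,s)
# where opening's right wall top appears: gap model
Rb=Ro.from_euler('z',BY)*Ro.from_euler('y',-.262)
E
```

```text
[582.802 219.563 124.497] [-1.569 -0.291  0.244] [-0.058 -0.107 -2.354] [-0.15   0.261  0.038] 0.14645736012316193
[581.922 219.354 123.839] [-0.105  0.037  0.001 -0.119 -0.031 -0.061]
right [3.25 3.   3.25 4.25 4.25 4.25 5.   4.5  4.75 6.25 5.5  5.   6.5  6.25
 6.  ]
far [-0.25  7.    0.   -0.25  6.75  0.    6.5   0.25 -0.5   6.25  0.    6.5
 -0.25 -0.75 -7.5 ]
```

```bash
python3 - <<'E'
from h import *
for d in (.30,.25,.2,.15,.1,.05,0):
    t0,R0=hook(5,.8*d/.35,d,-1.7);print(d,go(t0,R0))
E
```

```text
0.3 [ 0.068  0.277  0.003 -0.116 -0.026  2.813]
0.25 [ 0.244  0.554  0.002 -0.117 -0.023  5.677]
0.2 [ 0.407  0.84   0.002 -0.117 -0.02   8.542]
0.15 [ 0.557  1.133  0.001 -0.118 -0.017 11.407]
0.1 [ 0.691  1.434  0.001 -0.118 -0.014 14.272]
0.05 [ 0.812  1.741  0.    -0.119 -0.011 17.136]
0 [ 0.917  2.053 -0.001 -0.119 -0.008 20.001]
```

Request:
{"api": "servo_tool", "payload": {
  "deltas": [
    [[0, 0.15, 0, 0, 0, 1.4], [0.07, 0.28, 0, 0, 0, 2.8], [0.15, 0.42, 0, 0, 0, 4.2], [0.24, 0.55, 0, 0, 0, 5.7], [0.32, 0.7, 0, 0, 0, 7.1], [0.41, 0.84, 0, 0, 0, 8.5], [0.48, 0.98, 0, 0, 0, 10], [0.56, 1.13, 0, 0, 0, 11.4], [0.56, 1.13, 0, 0, 0, 11.4], [0.56, 1.13, 0, 0, 0, 11.4]]
  ]
}}

```text
time: 36.23
position: [591.8, 221.7, 115.0]
tcp_rot: [-1.569, -0.092, 0.245]
wrist_force: [-0.2, -0.4, -2.6]
finger_gap: 0.145
```

```bash
python3 - <<'E'
from h import *
s=arm.sense();print(s['position'],s['tcp_rot'],s['wrist_force'],s['ft_torque'],s['finger_gap'])
for d in (.15,.1,.05,0,-.02):
    t0,R0=hook(5,0,d,-1.7);print(d,go(t0,R0))
E
```

```text
[591.779 221.745 115.045] [-1.569 -0.092  0.245] [-0.202 -0.374 -2.559] [-0.072  0.178  0.042] 0.1448211191806907
0.15 [-0.041  0.003  0.007 -0.12  -0.013  0.021]
0.1 [ 0.148  0.26   0.007 -0.12  -0.01   2.885]
0.05 [ 0.325  0.526  0.006 -0.12  -0.007  5.75 ]
0 [ 0.488  0.8    0.006 -0.12  -0.004  8.615]
-0.02 [ 0.549  0.912  0.005 -0.12  -0.003  9.761]
```

Still free of contact, on track. Finish the swing.

Request:
{"api": "servo_tool", "payload": {
  "deltas": [
    [[0.05, 0.13, 0, 0, 0, 1.4], [0.14, 0.26, 0, 0, 0, 2.9], [0.23, 0.39, 0, 0, 0, 4.3], [0.32, 0.52, 0, 0, 0, 5.7], [0.4, 0.66, 0, 0, 0, 7.2], [0.4, 0.66, 0, 0, 0, 7.2], [0.4, 0.66, 0, 0, 0, 7.2]]
  ]
}}

```text
time: 36.82
position: [595.8, 222.8, 108.9]
tcp_rot: [-1.569, 0.033, 0.245]
wrist_force: [-0.7, 0.4, -2.2]
finger_gap: 0.145
```

```bash
python3 - <<'E'
from h import *
s=arm.sense();print(s['position'],s['tcp_rot'],s['wrist_force'],s['ft_torque'],s['finger_gap'])
for d in (0,-.02):
    t0,R0=hook(5,0,d,-1.7);print(d,t0,go(t0,R0))
E
```

```text
[595.836 222.815 108.885] [-1.569  0.033  0.245] [-0.744  0.443 -2.187] [-0.072  0.034  0.05 ] 0.14460786381241642
0 [597.192 223.172 107.528] [ 0.145  0.131  0.001 -0.119  0.006  1.428]
-0.02 [597.885 223.345 106.47 ] [ 0.22   0.234  0.001 -0.119  0.008  2.574]
```

Request:
{"api": "servo_tool", "payload": {
  "deltas": [
    [[0.07, 0.07, 0, 0, 0, 0.7], [0.14, 0.14, 0, 0, 0, 1.4], [0.18, 0.25, 0, 0, 0, 1.7], [0.18, 0.35, 0, 0, 0, 1.7], [0.18, 0.35, 0, 0, 0, 1.7]]
  ]
}}

```text
time: 37.23
position: [596.7, 223.1, 107.5]
tcp_rot: [-1.569, 0.064, 0.245]
wrist_force: [-5.7, -1.5, 5.3]
finger_gap: 0.146
```

```bash
python3 - <<'E'
from h import *
s=arm.sense();print(s['position'],s['tcp_rot'],s['wrist_force'],s['ft_torque'],s['finger_gap'])
E
```

```text
[596.653 223.13  107.46 ] [-1.569  0.064  0.245] [-5.731 -1.46   5.263] [-0.272  0.779 -0.034] 0.1463927371355704
```

The panel landed on the rails (7 N, height 107.5 mm against 107.5 expected, pitch within 0.006). Release and back off.

Request:
{"api": "servo_tool", "payload": {
  "deltas": [
    [[0, -0.1, 0, 0, 0, 0], [0, -0.1, 0, 0, 0, 0], [0, -0.1, 0, 0, 0, 0], [0, -0.1, 0, 0, 0, 0], [0, -3, 0, 0, 0, 0], [0, -6, 0, 0, 0, 0], [0, -9, 0, 0, 0, 0], [0, -11, 0, 0, 0, 0], [0, -11, 0, 0, 0, 0]]
  ],
  "claw": 0.4
}}

```text
time: 37.98
position: [606.8, 225.3, 221.7]
tcp_rot: [-1.568, 0.052, 0.245]
wrist_force: [0.2, -0.2, 1.3]
finger_gap: 0.399
```

Request:
{"api": "servo_tool", "payload": {
  "deltas": [
    [[-3, 0, -3, 0, 0, 0], [-6, 0, -6, 0, 0, 0], [-9, 0, -9, 0, 0, 0], [-11, 0, -12, 0, 0, 0], [-13, 0, -15, 0, 0, 0], [-14, 0, -18, 0, 0, 0], [-15, 0, -21, 0, 0, 0], [-15, 0, -24, 0, 0, 0], [-15, 0, -27, 0, 0, 0], [-15, 0, -30, 0, 0, 0], [-15, 0, -30, 0, 0, 0], [-15, 0, -30, 0, 0, 0]]
  ],
  "claw": 0.0
}}

```text
time: 38.98
position: [531.1, -103.7, 221.9]
tcp_rot: [-1.567, 0.066, 0.243]
wrist_force: [0.2, -0.1, -0.3]
finger_gap: 0.003
```

```bash
python3 - <<'E'
from h import *
from scipy.optimize import least_squares
s=arm.sense();print(s['position'])
a=grab('top','t15.png');b=grab('scene','s15.png')
# blue plate mask -> min-area quad, compare with model plate closed at various e/tilt
for n,im,R in(('top',a,(140,90,270,200)),('scene',b,(370,130,500,230))):
    x0,y0,x1,y1=R;c=im[y0:y1,x0:x1].astype(int);m=((c[...,0]-c[...,2]>18)&(c[...,0]>90)).astype(np.uint8)
    k,l,st,_=cv2.connectedComponentsWithStats(m);i=1+st[1:,4].argmax();m=(l==i).astype(np.uint8)
    h=max(cv2.findContours(m,0,2)[0],key=cv2.contourArea);hull=cv2.convexHull(h)
    q=cv2.approxPolyDP(hull,3,True)[:,0]+[x0,y0];print(n,st[i],'quad',q.tolist())
    p=np.load('reader2.npy').copy();p[:2]+=[.75,1.2]
    Rb=Ro.from_euler('z',p[2])*Ro.from_euler('y',-.262);O=np.r_[p[:2],70]
    for e in(5,): print('model flush',proj(n,O+Rb.apply([[e,98,0],[e+130,98,0],[e+130,-98,0],[e,-98,0]])).round(1).tolist())
E
```

```text
[ 531.147 -103.676  221.885]
top [  17   30   85   65 3291] quad [[228, 120], [241, 165], [173, 184], [157, 138]]
model flush [[172.1, 183.7], [156.4, 137.1], [228.0, 118.6], [241.8, 165.4]]
scene [  24   36   74   33 1147] quad [[467, 169], [433, 198], [394, 192], [415, 175], [439, 166]]
model flush [[427.7, 163.3], [467.6, 167.1], [432.2, 197.4], [391.2, 191.2]]
```

Both views match the flush model within about 1 px. I'll press gently near the far edge to be sure, and triangulate the button.

```bash
python3 - <<'E'
from h import *
from scipy.optimize import least_squares
f=lambda P:np.r_[proj('top',P)[0]-[238.5,198],proj('scene',P)[0]-[374.2,173.2]]
r=least_squares(f,[478,125,70]);print('button',r.x,r.fun)
for t in([643.9,235.7,150],[643.9,235.7,100]): print(go(t,down(.245)))
E
```

```text
button [479.171 125.429  81.8  ] [-0.8   -0.538 -1.025  0.202]
[19.569  6.143 29.99  -0.214  0.028 -3.727]
[19.894 11.132 29.971 -0.214  0.028 -3.727]
```

Request:
{"api": "servo_tool", "payload": {
  "deltas": [
    [[2.2, 0, 3.4, 0, 0, 0], [4.4, 0, 6.8, 0, 0, 0], [6.6, 0, 10.2, 0, 0, -1], [8.8, 0, 13.6, 0, 0, -2], [11, 0, 17, 0, 0, -3], [13.2, 0, 20.4, 0, 0, -3.7], [15.4, 0, 23.8, 0, 0, -3.7], [17.6, 1, 27.2, 0, 0, -3.7], [19.6, 3, 30, 0, 0, -3.7], [19.6, 6, 30, 0, 0, -3.7], [19.6, 6, 30, 0, 0, -3.7], [19.6, 6, 30, 0, 0, -3.7]]
  ]
}}

```text
time: 40.08
position: [642.5, 236.1, 149.4]
tcp_rot: [-1.569, 0.006, 0.248]
wrist_force: [0.4, 0.6, -0.1]
finger_gap: 0.002
```

Request:
{"api": "servo_tool", "payload": {
  "deltas": [
    [[0, 1, 0, 0, 0, 0], [0, 2, 0, 0, 0, 0], [0, 3, 0, 0, 0, 0], [0, 4, 0, 0, 0, 0], [0, 4.4, 0, 0, 0, 0], [0, 4.4, 0, 0, 0, 0], [0, 4.4, 0, 0, 0, 0]]
  ]
}}

```text
time: 40.67
position: [645.0, 234.8, 108.1]
tcp_rot: [-1.569, -0.0, 0.245]
wrist_force: [-0.2, 0.4, -0.1]
finger_gap: 0.005
```

Request:
{"api": "servo_tool", "payload": {
  "deltas": [
    [[0, 0.3, 0, 0, 0, 0], [0, 0.6, 0, 0, 0, 0], [0, 0.8, 0, 0, 0, 0], [0, 0.9, 0, 0, 0, 0], [0, 1.0, 0, 0, 0, 0], [0, 1.0, 0, 0, 0, 0]]
  ]
}}

```text
time: 41.17
position: [645.1, 235.2, 99.3]
tcp_rot: [-1.569, -0.002, 0.245]
wrist_force: [-1.6, -0.5, 4.0]
finger_gap: 0.006
```

Contact is at 99.3 mm where flush is ~98.8 mm, so the panel is flush. Rise and go to the button.

Request:
{"api": "servo_tool", "payload": {
  "deltas": [
    [[0, -4, 0, 0, 0, 0], [0, -8, 0, 0, 0, 0], [0, -10, 0, 0, 0, 0], [-4, -10, 0, 0, 0, 0], [-8, -10, -1, 0, 0, 0], [-12, -10, -3, 0, 0, 0], [-15, -10, -5, 0, 0, 0], [-18, -10, -6, 0, 0, 0], [-18.7, -10, -6.6, 0, 0, 0], [-18.7, -10, -6.6, 0, 0, 0], [-18.7, -10, -6.6, 0, 0, 0]]
  ]
}}

```text
time: 42.08
position: [480.3, 125.7, 198.6]
tcp_rot: [-1.568, -0.003, 0.244]
wrist_force: [0.1, 1.2, -0.4]
finger_gap: 0.005
```

```bash
python3 - <<'E'
from h import *
s=arm.sense();print(s['position'],s['wrist_force']);print(go([479.5,126,95],down(.245)))
E
```

```text
[480.296 125.655 198.572] [ 0.095  1.158 -0.354]
[-0.101 10.357  0.028 -0.135 -0.033  0.179]
```

Request:
{"api": "servo_tool", "payload": {
  "deltas": [
    [[0, 3, 0, 0, 0, 0], [0, 6, 0, 0, 0, 0], [0, 9, 0, 0, 0, 0], [0, 10.3, 0, 0, 0, 0], [0, 10.3, 0, 0, 0, 0], [0, 10.3, 0, 0, 0, 0]]
  ]
}}

```text
time: 42.58
position: [480.2, 126.5, 94.2]
tcp_rot: [-1.568, 0.001, 0.246]
wrist_force: [1.1, 0.3, 0.6]
finger_gap: 0.002
```

Request:
{"api": "servo_tool", "payload": {
  "deltas": [
    [[0, 0.3, 0, 0, 0, 0], [0, 0.6, 0, 0, 0, 0], [0, 0.9, 0, 0, 0, 0], [0, 1.2, 0, 0, 0, 0], [0, 1.4, 0, 0, 0, 0], [0, 1.4, 0, 0, 0, 0]]
  ]
}}

```text
time: 43.08
position: [480.0, 125.9, 81.3]
tcp_rot: [-1.569, -0.002, 0.245]
wrist_force: [0.2, 0.4, 1.8]
finger_gap: 0.006
```

Request:
{"api": "servo_tool", "payload": {
  "deltas": [
    [[0, 0.2, 0, 0, 0, 0], [0, 0.4, 0, 0, 0, 0], [0, 0.6, 0, 0, 0, 0], [0, 0.6, 0, 0, 0, 0]]
  ]
}}

```text
time: 43.42
position: [480.1, 125.9, 76.2]
tcp_rot: [-1.569, -0.002, 0.245]
wrist_force: [-1.0, 0.0, 5.3]
finger_gap: 0.005
```

Request:
{"api": "servo_tool", "payload": {
  "deltas": [
    [[0, 0.2, 0, 0, 0, 0], [0, 0.4, 0, 0, 0, 0], [0, 0.4, 0, 0, 0, 0], [0, 0.4, 0, 0, 0, 0]]
  ]
}}

```text
time: 43.75
position: [480.2, 125.9, 75.9]
tcp_rot: [-1.569, -0.004, 0.245]
wrist_force: [-9.0, -1.6, 22.4]
finger_gap: 0.004
```

The button bottomed out (22 N at a hard stop, after about 6 mm of travel). Retreat clear, make a final check and hand in.

Request:
{"api": "servo_tool", "payload": {
  "deltas": [
    [[0, -2, 0, 0, 0, 0], [0, -5, 0, 0, 0, 0], [0, -9, 0, 0, 0, 0], [0, -13, 0, 0, 0, 0], [-3, -13, -3, 0, 0, 0], [-5, -13, -6, 0, 0, 0], [-6, -13, -9, 0, 0, 0], [-6, -13, -12, 0, 0, 0], [-6, -13, -15, 0, 0, 0], [-6, -13, -18, 0, 0, 0], [-6, -13, -18, 0, 0, 0], [-6, -13, -18, 0, 0, 0]]
  ]
}}

```text
time: 44.75
position: [464.8, -64.7, 199.8]
tcp_rot: [-1.568, 0.0, 0.242]
wrist_force: [0.3, 0.4, -0.0]
finger_gap: 0.008
```

```bash
python3 - <<'E'
from h import *
s=arm.sense();print(s['position'],s['wrist_force'],s['time'])
a=grab('top','t16.png');A=cv2.imread('pics/t15.png');B=cv2.imread('pics/top0.png')
d=lambda p,q,x0,x1,y0,y1:round(float(np.abs(p[y0:y1,x0:x1].astype(int)-q[y0:y1,x0:x1]).mean()),1)
print('panel vs after close',d(a,A,150,245,115,190),'wheel vs start',d(a,B,178,215,188,225))
c=a[90:200,140:270].astype(int);m=((c[...,0]-c[...,2]>18)&(c[...,0]>90)).astype(np.uint8)
k,l,st,_=cv2.connectedComponentsWithStats(m);i=1+st[1:,4].argmax()
h=cv2.convexHull(max(cv2.findContours((l==i).astype(np.uint8),0,2)[0],key=cv2.contourArea));print((cv2.approxPolyDP(h,3,True)[:,0]+[140,90]).tolist())
arm.hand_in()
E
```

```text
[464.772 -64.665 199.767] [ 0.278  0.38  -0.04 ] 44.75
panel vs after close 4.6 wheel vs start 5.8
[[228, 120], [241, 165], [172, 183], [157, 138]]
the job is handed in; nothing more can be done
```

The job is done and handed in at about 45 s of the 210 s allowed, with nothing dropped that I could see. The simulator gave no verdict, so what follows rests on my own checks.

- **Handwheel:** I wound it clockwise two full turns to its stop, which pushed back with about 20 N. The picture then showed the shutter drawn back and all three sockets clear.
- **Cells:** All three grey cells went into their sockets. Each went 12 mm below the collar top, the fully seated height, and the picture showed them in line with the sockets. They are now under the panel, so I could not look at them again.
- **Cover:** I hooked the larger panel's lip under the ledge with its far edge raised about 0.35 rad, then swung it down. On the way in it briefly touched the side-rail ends with about 7 N, so I lifted it slightly and carried on. Pressing near the far edge met the panel at 99.3 mm against about 98.8 mm for flush. Its outline matched the flush position within about 1–2 px in both cameras.
- **Start button:** I pressed it only after the panel was shut. It went down about 5–6 mm to a hard stop at 22 N. The gripper then moved clear, and the panel outline was unchanged to within 1 px.

**Disagreements and limits:**
- The side-camera picture sat about 2 px low against the arm's own position.
- Two estimates of the reader's position differed by 2–3 mm, so I aimed between them.
- My 16 picture views were used up before hooking the lip, so later checks were numerical. I made no final picture comparison of the other things on the bench.

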